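Release the transport lock of a precision balance

TASK

The small balance has just been set up with its pan off. Take the red screwdriver from the tool stand and use it to turn the slotted transport lock on the balance anticlockwise all the way to its stop without forcing it there, then stand the screwdriver back in its hole in the stand. The weighing cell is right under the lock, so press only lightly: feel for the slot by turning the blade gently on the screw until it drops in, and leave the other things alone.

Things in the scene. Friction and masses are not known exactly. Their poses are not given: they have to be found in the camera images.
- driver_grip (a point): centre of the handle of the red flat screwdriver: hexagonal, 24 mm across its flats, 62 mm long (31 mm above and below), 0.09 kg. Its z axis runs up the tool from blade to handle, x along the blade's width, y along its thickness; two of the six flats face along y. At the start it stands upright in the stand's hole, blade down, the handle's underside resting on the stand
- driver_tip (a point): middle of the blade's end edge, on the tool's axis, 86 mm below driver_grip and 55 mm below the handle's underside. The blade is 12 mm wide (x) and 2 mm thick (y) over the last 10 mm; the shank above is 8.4 mm in diameter. Axes as driver_grip
- driver: the whole screwdriver; origin and axes are those of driver_tip; 117 mm long in all
- stand: fixed tool stand, a wooden block 115 mm long (its x), 52 mm wide, 62 mm tall; origin at the centre of its underside. A fixed black marker pen stands in its far hole, 70 mm from the screwdriver towards the stand's +x, and reaches 139 mm above the worktop; the middle hole is empty
- stand_hole (a point): centre of the mouth of the screwdriver's hole, on the stand's top, 62 mm above the worktop, 34 mm from the stand's centre towards its -x end. The hole is 19 mm in diameter and 59 mm deep; the screwdriver hangs in it to the shoulder of its handle, so that driver_tip is 55 mm below this point when home
- small_balance: fixed white precision balance, 225 (x) x 185 (y) mm, with a sloping key panel on its -x side; deck top 50 mm above the worktop; origin at the centre of its underside. A steel pan carrier (cone, 21 mm across, up to 80 mm above the worktop) stands fixed at x 30, y 0 mm of its frame
- lock_seat (a point): point on the upright axis of the transport lock, at its top face when nothing presses on it: 60 mm above the worktop, x 30, y 46 mm in the balance's frame. The axes are the balance's and do not turn with the lock. The lock is a round brass screw head, 16 mm across, with one straight slot right across its middle, 3.2 mm wide (6 mm at the bevelled mouth) and 4.2 mm deep
- lock_collar (a point): centre of the rim of the fixed black collar round the lock, 62 mm above the worktop: bore 16 mm at the rim, outside 24 mm, rim 2 mm above the screw's face. The screw is spring-mounted: pushed on its face it sinks up to 3 mm (1.5 N at first, 6 N at 3 mm), then is solid; when the blade meets the slot the screw springs up round it
- lock (a joint): anticlockwise turn of the transport lock (seen from above) in rad: 0 to 0.12 at the start = locked, stop at 1.4 = free to weigh. The slot's direction is not measured: at the start it lies anywhere within 0.85 rad either side of the balance's x axis. Turning takes about 0.03 N m; a blade lightly on its face does not turn it
- weight_a: brass 200 g check weight, 29 mm across, 34 mm tall; a bystander, origin at the centre of its underside
- weight_b: brass 100 g check weight, 23 mm across, 27 mm tall; a bystander, origin at the centre of its underside
- weight_c: grey 50 g check weight, 18 mm across, 22 mm tall; a bystander, origin at the centre of its underside
- pan: round steel weighing pan of the small balance, 116 mm across, 6 mm thick, lying on the worktop; a bystander, origin at the centre of its underside
- beaker: clear beaker, 52 mm across, 70 mm tall; a bystander, origin at the centre of its underside
- label_roll: roll of labels lying flat, 68 mm across, 29 mm tall; a bystander, origin at the centre of its underside
- timer: white kitchen timer, 64 x 64 x 19 mm; a bystander, origin at the centre of its underside

How it is judged:
By the outcome, as a careful person would: the job done as asked, in the order asked, and still so for the second after the job is handed in, with the robot touching nothing.
It also fails if it takes over 67 s, if anything falls off the work surface, if the arm or the gripper's body presses on something with over 40 N, if the wrist force passes 120 N, or if a joint passes its speed limit or range.

ROBOT

A 7-joint arm with a two-finger parallel gripper is mounted at the origin on a cart in front of the work surface, level with it; the furniture and walls round the work are solid. World frame = base frame: x ahead of the robot, y to its left, z up, the work surface at z = 0. Lengths are in m, angles in rad, forces in N, time in s.
With the tool pointing down it reaches from about 0.35 to 0.9 m from the base axis. Payload 8.1 kg.
Tool frame: the origin (TCP) lies at the very end of the fingers, on their centre line; the grasp point (between the pads) lies 19 mm behind it (grasp_offset is the distance from the TCP to the grasp point, in m); z points along the fingers, y is the line along which they close (so a half turn about z gives the same grasp; the last joint's range is limited). The gripper opens to 92 mm and grips with 3 to 60 N. Pads are 19 mm wide; open, the fingers measure 130 mm over their backs; the gripper's body (75 mm by 190 mm) begins 47 mm behind the grasp point.
Start: joints at [-1.435, 0.434, 0.025, 1.573, -0.012, 1.134, -0.075], TCP at [0.148, 0.607, 0.203] pointing down, gripper open.
Joint ranges: [-2.62, 2.62], [-0.44, 2.09], [-1.27, 1.32], [0.08, 2.57], [-1.32, 4.46], [0.12, 2], [-2.74, 2.74]. Speed limits (rad/s): [2.22, 2.22, 3.01, 3.01, 3.14, 3.14, 3.14].

INTERFACE

Orientations are given as a rotation vector (axis times angle).
In Python, from cell import observe, get_image, camera_params, sign_off, silhouettes, grasp_offset gives the robot as it stands. The module is installed in compiled form; this text tells all that it offers.
- The arm moves only by the tool jog_arm, never from a script. Its argument "motion" is a list that holds one entry, the list of rows, each a list of 7 numbers: the shift along the tool's x, y, z in m, then the turn, a rotation vector about the tool's x, y, z in rad, then the closure, from -1 (fully open) to 1 (shut), so that 0 is half open. In form: [[[dx, dy, dz, wx, wy, wz, hand], ...]]. A call has 1 to 10 rows; each row is the pose to reach, as a shift and turn from the pose commanded when the call began, along the tool's axes at that moment; what a row does not reach only later rows make up. A row lasts 1/12 s, in which the tool goes at most 41.7 mm and 7.16 degrees, less where a joint would pass 70% of its speed; a pose out of reach is approached as far as the arm can. A call with a gripper value outside its range is refused whole. The fingers move at their own pace and stop on an object; "force" is the grip in N (left out, the last holds). Time passes only in rows, so rows that repeat a pose let the fingers close. It gives the time, the measured TCP pose, the force, the opening and the grip force at its end, in the units of the state.
- observe(): the state, without advancing time (a new reading comes with each control period).
- get_image(name): name is "scene" or "top" or "wrist"; returns the picture (384x512x3 uint8, red, green, blue); there is no depth.
- camera_params(name): a dict with "vertical_fov" (degrees; the focal length in pixels is half the picture's height over the tangent of half this angle, whatever the lens; pixels are square), "cx", "cy" (the principal point, pixels), "T" (4x4, takes a point from camera to world coordinates). Camera axes: x right, y down, z forward; pixel columns grow to the right and rows downward; lengths in m; the calibration is good to about 2 mm. A picture is of the moment at which its call begins: read the wrist's pose just before it. camera_params takes no time and is no camera call; for the wrist camera it gives the pose at the moment of the call.
- sign_off(): hands the job in; it is judged then, once.
Trained networks look in the newest picture that a camera, given by its name, has taken for a name from the list of things; names that differ only in an ending like _2 or _b are one class to them, and where a whole thing is asked for, a point or a joint stands for the part that bears it (a point fixed in the world has none). Each returns a list of dicts, best first, with "p" (0 to 1); they miss things now and then, are a little off and sometimes report something else, mostly with a low value. They report only what shows in the picture. A call takes as long as a camera call.
- silhouettes(query, camera): "mask" (384x512 bool, what is visible of it) and "pixel" ([column, row] in pixels, amid what is visible of it).
The state is a dict: "clock": time; "joints": joint angles; "dq": joint speeds; "joint_efforts": joint torques, N m; "position": TCP position; "ee_rot": TCP orientation; "force": force on the tool from outside, world axes, zero at the start; "ft_torque": the same for the moment, N m; "width": opening from 0.0 (shut) to 1.0 (fully open); "gripper_force": force on a finger pad.
Only numpy, scipy, OpenCV 4.12 (cv2) and the standard library are available. Lean on these libraries where they do the work, as an engineer would, in place of code of your own. Each camera call takes 0.05 s, during which the arm holds its last target. There are 200 camera calls.

## Working session

There is one attempt and no reset: what is moved stays moved. The work goes in short steps, Python scripts to look and compute and a tool call to move; the robot and the scene stay as the last step left them, time stands still between calls to the robot, and variables do not carry over. Pictures are saved under pics/ and viewed, at most 10 in all, crops included, and the job is handed in when it is done.

Besides the shell and the picture viewer there is one more tool, called as name(argument=value, ...), one argument or row to a line, values as JSON. jog_arm: Moves the arm, as the interface text tells. Its arguments: {"type":"object","properties":{"motion":{"type":"array"},"force":{"type":"number"}},"required":["motion"]}

```bash
mkdir -p pics
python3 - <<'E'
from cell import *
import cv2,numpy as np
s=observe();print(s)
ims=[]
for c in("scene","top","wrist"):
    im=get_image(c);cv2.imwrite(f"pics/{c}0.png",im[:,:,::-1]);p=camera_params(c);print(c,p)
    ims.append(im)
    for q in("driver","stand","small_balance","lock","lock_collar"):
        try:
            for d in silhouettes(q,c)[:2]:
                ys,xs=np.nonzero(d["mask"]);print(c,q,round(d["p"],2),d["pixel"],xs.min(),xs.max(),ys.min(),ys.max())
        except Exception as e: print(c,q,e)
a=np.hstack(ims[:2]);cv2.imwrite("pics/both.png",cv2.resize(a,(800,300),interpolation=cv2.INTER_AREA)[:,:,::-1])
E
```

```text
{'clock': 0.0, 'joints': array([-1.43460599,  0.43523901,  0.02499486,  1.57410385, -0.01157079,
        1.13401015, -0.07512958]), 'dq': array([-0.00075964,  0.00231815,  0.0002686 ,  0.00163956, -0.00066534,
        0.00039422,  0.00137105]), 'joint_efforts': array([-1.35842452e-04, -6.67846656e+01,  9.84852389e-01, -3.14455283e+01,
       -6.05158811e-02,  4.29930235e-02,  2.27710061e-04]), 'position': array([0.14778023, 0.60670256, 0.20203271]), 'ee_rot': array([-3.74365857e-01, -3.11919574e+00,  2.53843061e-03]), 'force': array([-0.11432814,  0.21573361, -0.1392487 ]), 'ft_torque': array([-0.0133037 ,  0.00676708,  0.02183165]), 'gripper_force': 0.0, 'width': 0.9981760438507554}
scene {'vertical_fov': 45.77365379625218, 'cx': 258.226808253331, 'cy': 196.70578866549658, 'T': array([[-0.99932621, -0.02731243,  0.02451866,  0.45427698],
       [-0.03659933,  0.79178197, -0.60970633,  0.78858664],
       [-0.00276087, -0.61019288, -0.79224809,  1.17306344],
       [ 0.        ,  0.        ,  0.        ,  1.        ]])}
scene stand 0.81 [260.9, 139.8] 246 282 119 154
scene small_bala
[... 619 characters left out ...]
 192 200
top driver 0.23 [326.2, 185.9] 315 341 170 207
top stand 0.65 [328.0, 189.8] 315 341 170 207
top small_balance 0.29 [327.0, 187.4] 315 341 170 207
top lock_collar 0.83 [266.2, 195.6] 234 294 160 231
top lock_collar 0.24 [335.3, 199.9] 330 340 191 200
wrist {'vertical_fov': 65.64466972220723, 'cx': 252.80890637472518, 'cy': 189.86770085149467, 'T': array([[ 2.36572722e-01,  9.31203821e-01,  2.77295492e-01,
         7.25912625e-02],
       [ 9.71613768e-01, -2.26786188e-01, -6.73402563e-02,
         6.25898996e-01],
       [ 1.79283530e-04,  2.85354986e-01, -9.58421880e-01,
         3.84715657e-01],
       [ 0.00000000e+00,  0.00000000e+00,  0.00000000e+00,
         1.00000000e+00]])}
```

View pics/top0.png

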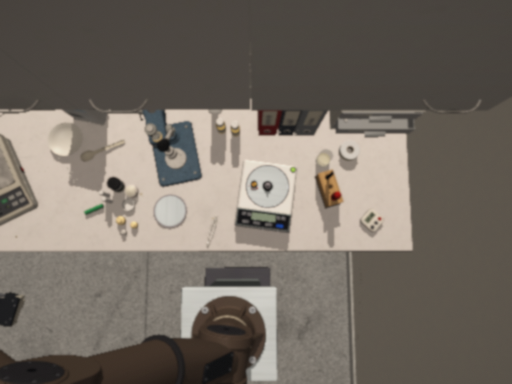

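View pics/scene0.png

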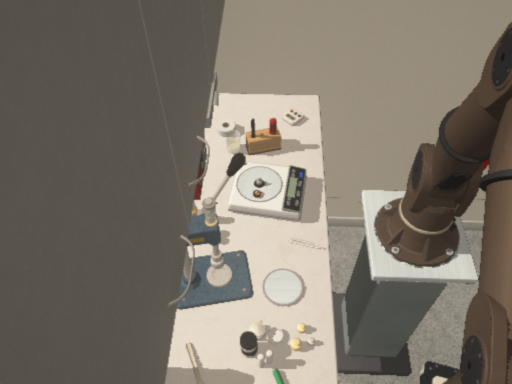

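The top view shows the red handle at about (336,197), the pen at about (331,178), and the balance at about (266,196) with two blobs near (267,186) and (254,184). The panel faces the robot, so the lock is the left blob. The separate pan lies at about (170,211).

```bash
cat > h.py <<'E'
from cell import *
import cv2,numpy as np
from scipy.spatial.transform import Rotation as R
def ray(c,px,P=None):
    P=P or camera_params(c);f=192/np.tan(np.radians(P["vertical_fov"]/2));T=P["T"]
    return T[:3,3],T[:3,:3]@np.array([(px[0]-P["cx"])/f,(px[1]-P["cy"])/f,1])
def at(c,px,z,P=None):
    o,d=ray(c,px,P);return o+d*(z-o[2])/d[2]
def proj(c,X,P=None):
    P=P or camera_params(c);f=192/np.tan(np.radians(P["vertical_fov"]/2));T=P["T"]
    q=(np.atleast_2d(X)-T[:3,3])@T[:3,:3];return np.c_[q[:,0]/q[:,2]*f+P["cx"],q[:,1]/q[:,2]*f+P["cy"]]
def tool(target,yaw=None):
    """shift in tool axes to world target, plus current info"""
    s=observe();r=R.from_rotvec(s["ee_rot"]);print("shift tool",(r.inv().apply(np.array(target)-s["position"])).round(4),"mat",r.as_matrix().round(4).tolist(),"pos",s["position"].round(4),"j",s["joints"].round(3),"t",s["clock"])
E
python3 - <<'E'
from h import *
for n,px,z in(("handle",(336,196),.124),("pen",(331,176),.139),("carrier",(267,186),.08),("lock",(254,184),.062)):print(n,at("top",px,z).round(3))
for q in ("driver_grip","stand","small_balance"):
  get_image("top")
  for d in silhouettes(q,"top")[:2]:
    print(q,d["p"],cv2.minAreaRect(np.argwhere(d["mask"])[:,::-1].astype(np.float32)))
tool([.45,-.3,.3])
im=get_image("top")[140:250,210:370];cv2.imwrite("pics/t1.png",cv2.resize(im,(800,550),interpolation=cv2.INTER_CUBIC)[:,:,::-1])
E
```

```text
handle [ 0.444 -0.344  0.124]
pen [ 0.505 -0.326  0.139]
carrier [ 0.483 -0.128  0.08 ]
lock [ 0.492 -0.085  0.062]
driver_grip 0.29 ((371.5000305175781, 220.50003051757812), (18.384775161743164, 18.384777069091797), 45.0)
stand 0.93 ((328.1789245605469, 188.5963592529297), (34.769100189208984, 19.156526565551758), 73.3007583618164)
stand 0.63 ((265.3429260253906, 195.59263610839844), (55.47557067871094, 67.9527816772461), 7.352379322052002)
small_balance 0.82 ((265.0077209472656, 195.9384765625), (55.81562805175781, 67.102783203125), 7.125016689300537)
shift tool [-0.5082 -0.81   -0.0972] mat [[-0.9716, 0.2366, 0.0], [0.2366, 0.9716, 0.0001], [-0.0, 0.0001, -1.0]] pos [0.1479 0.6073 0.2029] j [-1.435  0.434  0.025  1.573 -0.012  1.134 -0.075] t 1.2
```

View pics/t1.png

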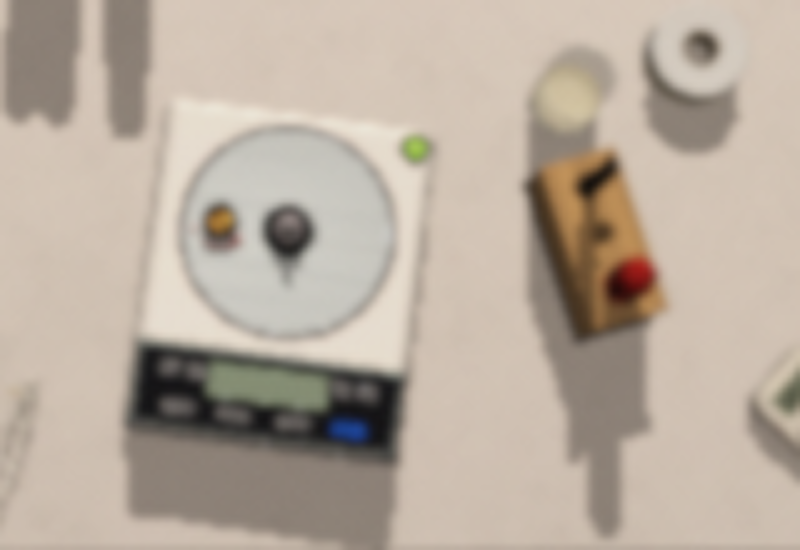

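The crop shows the lock as the brass blob at crop (220,220), which is full-image (254,184). The carrier is at crop (288,230), the driver at (632,278), and the pen at (598,175). Next I'll move the wrist camera over the lock.

jog_arm(
  motion=[
    [[-0.04, -0.05, -0.04, 0, 0, 0.12, -1], [-0.07, -0.08, -0.06, 0, 0, 0.22, -1], [-0.1, -0.12, -0.08, 0, 0, 0.32, -1], [-0.13, -0.16, -0.09, 0, 0, 0.42, -1], [-0.16, -0.2, -0.1, 0, 0, 0.52, -1], [-0.19, -0.24, -0.1, 0, 0, 0.62, -1], [-0.22, -0.28, -0.1, 0, 0, 0.72, -1], [-0.25, -0.32, -0.1, 0, 0, 0.8, -1], [-0.28, -0.36, -0.1, 0, 0, 0.88, -1], [-0.3, -0.39, -0.1, 0, 0, 0.95, -1]],
  ],
)

```text
clock: 2.08
position: [0.3114, 0.243, 0.3007]
ee_rot: [-1.764, -2.599, -0.002]
force: [1.0, 0.4, 0.1]
width: 0.998
gripper_force: 0.0
```

```bash
python3 -c "
from h import *
tool([.483,-.134,.15])"
```

```text
shift tool [-0.4139  0.0202  0.1503] mat [[-0.3689, 0.9294, 0.0004], [0.9294, 0.3689, 0.0012], [0.001, 0.0008, -1.0]] pos [0.3114 0.243  0.3007] j [-1.153 -0.054  0.341  1.939  0.018  1.252 -0.44 ] t 2.0833
```

jog_arm(
  motion=[
    [[-0.04, 0, 0, 0, 0, 0.06, -1], [-0.08, 0, 0, 0, 0, 0.12, -1], [-0.12, 0.01, 0, 0, 0, 0.18, -1], [-0.16, 0.01, 0, 0, 0, 0.24, -1], [-0.2, 0.01, 0, 0, 0, 0.3, -1], [-0.24, 0.01, 0.03, 0, 0, 0.36, -1], [-0.28, 0.015, 0.06, 0, 0, 0.42, -1], [-0.32, 0.02, 0.09, 0, 0, 0.48, -1], [-0.36, 0.02, 0.12, 0, 0, 0.53, -1], [-0.39, 0.02, 0.15, 0, 0, 0.55, -1]],
  ],
)

```text
clock: 2.92
position: [0.4661, -0.0877, 0.1725]
ee_rot: [2.401, 2.023, 0.003]
force: [0.9, 2.1, 0.6]
width: 1.003
gripper_force: 0.0
```

jog_arm(
  motion=[
    [[0, 0, 0, 0, 0, 0, -1], [0, 0, 0, 0, 0, 0, -1]],
  ],
)

```text
clock: 3.08
position: [0.4639, -0.0881, 0.1715]
ee_rot: [-2.404, -2.021, 0.007]
force: [-0.2, 0.5, -0.2]
width: 1.003
gripper_force: 0.0
```

Run:
```python
from h import *
tool([.483,-.134,.15])
P=camera_params("wrist");im=get_image("wrist");cv2.imwrite("pics/w1.png",im[:,:,::-1])
u=proj("wrist",[[.492,-.085,.06],[.483,-.128,.08]],P);print(u)
c=u[0].astype(int);y0=max(c[1]-60,0);x0=max(c[0]-80,0)
print(x0,y0);b=np.zeros((600,800,3),np.uint8)
b[:]=cv2.resize(im[:,:],(800,600),interpolation=cv2.INTER_CUBIC);cv2.imwrite("pics/w1b.png",b[:,:,::-1])
```

```text
shift tool [-0.0419  0.0268  0.0215] mat [[0.172, 0.9851, -0.0036], [0.9851, -0.172, -0.0022], [-0.0028, -0.0032, -1.0]] pos [ 0.4639 -0.0881  0.1715] j [-0.591  0.267  0.828  2.019 -0.236  0.957  0.184] t 3.0833
[[280.45430843 172.85405871]
 [279.51268399 220.82932597]]
200 112
```

View pics/w1b.png

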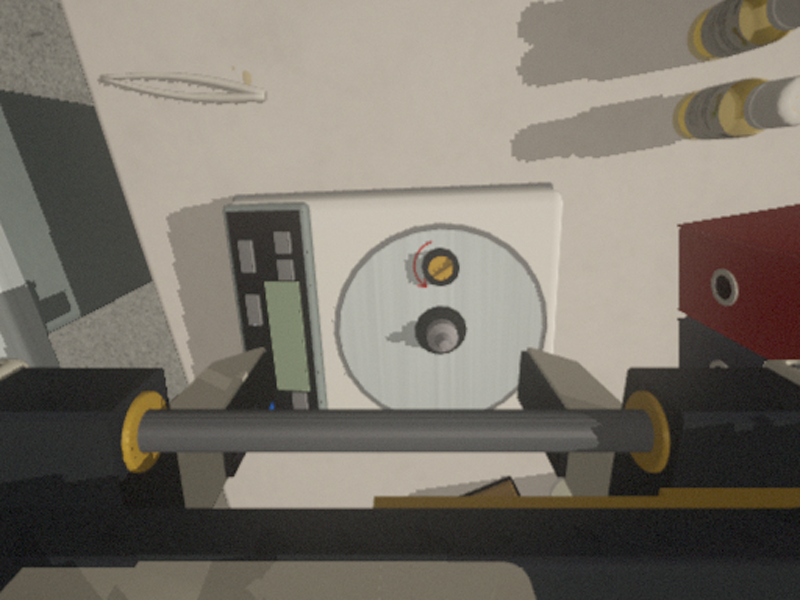

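The wrist view shows the lock at full-image (281.6,171), with its slot rising to the upper right, and the carrier at about (282,212). I'll measure the lock now and crop in on it.

```bash
cat >> h.py <<'E'
def lock(P,im,z=.06,zc=.062,name=None,g=(.492,-.085)):
    """rectify 40x40mm patch at z in world axes (up=+x, left=+y), 16px/mm"""
    k=16;n=40*k
    c=np.array([[20,20],[20,-20],[-20,-20],[-20,20]])*1e-3+np.array(g)
    src=proj("wrist",np.c_[c,[z]*4],P).astype(np.float32)
    M=cv2.getPerspectiveTransform(src,np.float32([[0,0],[n,0],[n,n],[0,n]]))
    w=cv2.warpPerspective(im,M,(n,n),flags=cv2.INTER_CUBIC)
    if name:cv2.imwrite(name,cv2.resize(w,(600,600))[:,:,::-1])
    return w
E
python3 - <<'E'
from h import *
P=camera_params("wrist");im=cv2.imread("pics/w1.png")[:,:,::-1]
w=lock(P,im,name="pics/l1.png")
hsv=cv2.cvtColor(np.ascontiguousarray(w),cv2.COLOR_RGB2HSV)
m=(hsv[:,:,1]>120)&(hsv[:,:,2]>90)&(hsv[:,:,0]>12)&(hsv[:,:,0]<30)
yy,xx=np.nonzero(m);print(len(xx),xx.mean(),yy.mean(),"world",.492+(320-yy.mean())/16e3,-.085+(320-xx.mean())/16e3, np.sqrt(len(xx)/np.pi)/8)
dk=(hsv[:,:,2]<60).astype(np.uint8);n,l,st,ce=cv2.connectedComponentsWithStats(dk)
print([(st[i].tolist(),ce[i].tolist()) for i in range(1,n) if st[i][4]>2000])
for q in("lock","lock_collar"):
  get_image("wrist")
  for d in silhouettes(q,"wrist")[:2]: print(q,d["p"],d["pixel"],d["mask"].sum())
E
```

```text
48252 271.2173381414242 283.9550692199287 world 0.49425280817375444 -0.08195108363383902 15.491473778007427
[]
lock 0.75 [279.6, 172.6] 193
lock_collar 0.6 [253.8, 190.5] 26605
lock_collar 0.17 [317.1, 312.4] 207
```

View pics/l1.png

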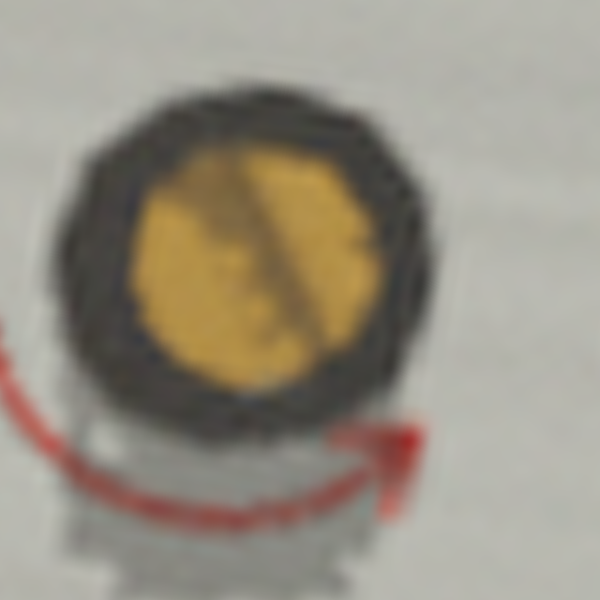

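The rectified crop is 15 px/mm, with up as world +x and left as world +y. Brass and collar are centred at about (255,266), so the lock is at world (0.494, -0.082). The slot runs from (235,155) to (310,345), an azimuth of about +22°. Next, the stand.

jog_arm(
  motion=[
    [[-0.04, 0, -0.03, 0, 0, 0.05, -1], [-0.08, 0, -0.05, 0, 0, 0.1, -1], [-0.12, 0, -0.05, 0, 0, 0.15, -1], [-0.16, 0, -0.05, 0, 0, 0.2, -1], [-0.2, 0, -0.05, 0, 0, 0.25, -1], [-0.24, 0, -0.05, 0, 0, 0.3, -1], [-0.28, 0, -0.05, 0, 0, 0.35, -1], [-0.31, 0, -0.05, 0, 0, 0.35, -1], [-0.31, 0, -0.05, 0, 0, 0.35, -1], [-0.31, 0, -0.05, 0, 0, 0.35, -1]],
  ],
)

```text
clock: 4.17
position: [0.4125, -0.3928, 0.2238]
ee_rot: [2.717, 1.575, 0.001]
force: [0.2, 0.8, 0.6]
width: 1.0
gripper_force: 0.0
```

Run:
```python
from h import *
tool([.444,-.344,.2])
P=camera_params("wrist");im=get_image("wrist");cv2.imwrite("pics/w2.png",im[:,:,::-1])
import pickle;pickle.dump(P,open("P2.pkl","wb"))
for q in("driver","driver_grip","stand","stand_hole"):
  for d in silhouettes(q,"wrist")[:2]: print(q,d["p"],d["pixel"],d["mask"].sum())
u=proj("wrist",[[.444,-.344,.124]],P)[0];print(u)
x0,y0=int(u[0])-64,max(int(u[1])-48,0)
c=im[y0:y0+96,x0:x0+128];print(x0,y0);cv2.imwrite("pics/w2c.png",cv2.resize(c,(800,600),interpolation=cv2.INTER_CUBIC)[:,:,::-1])
```

```text
shift tool [0.058  0.003  0.0238] mat [[0.4971, 0.8677, 0.0013], [0.8677, -0.4971, -0.0009], [-0.0001, 0.0016, -1.0]] pos [ 0.4125 -0.3928  0.2238] j [ 0.012  0.43   0.942  1.734 -0.375  1.17   0.54 ] t 4.1667
driver 0.83 [262.1, 126.5] 584
driver_grip 0.85 [261.1, 124.8] 568
driver_grip 0.32 [142.7, 20.1] 5405
stand 0.98 [288.8, 91.7] 4717
stand_hole 0.79 [290.6, 90.3] 4649
[256.4413007  123.06453747]
192 75
```

View pics/w2c.png

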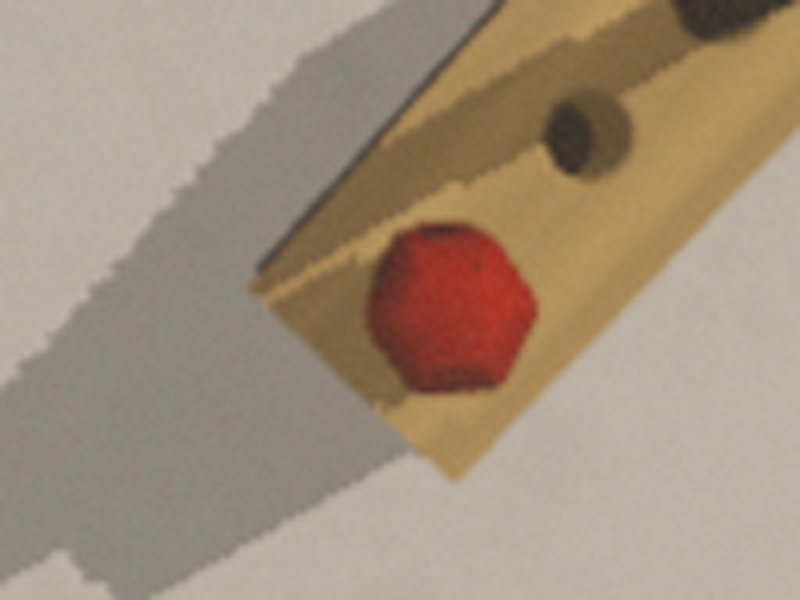

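The crop shows the red hexagon centred at about crop (452,308), with flats at its top and bottom and vertices at left and right. The pen and stand +x lie to the upper right. Next I'll fit the hexagon's angle and centre.

Run:
```python
from h import *
import pickle;P=pickle.load(open("P2.pkl","rb"))
im=np.ascontiguousarray(cv2.imread("pics/w2.png")[:,:,::-1])
g=(.444,-.344)
w=lock(P,im,z=.12,g=g)
hsv=cv2.cvtColor(w,cv2.COLOR_RGB2HSV);m=((hsv[:,:,1]>150)&((hsv[:,:,0]<8)|(hsv[:,:,0]>172))&(hsv[:,:,2]>50)).astype(np.uint8)
n,l,st,ce=cv2.connectedComponentsWithStats(m);i=1+st[1:,4].argmax();yy,xx=np.nonzero(l==i)
p=np.c_[(320-yy)/16.,(320-xx)/16.]  # world x,y mm offsets
print("centroid",g[0]+p[:,0].mean()/1e3,g[1]+p[:,1].mean()/1e3,"diam",2*np.sqrt(len(p)/np.pi/256))
print("cam xy",P["T"][:3,3])
W=[]
for a in range(0,180,3):
    q=p@[np.cos(np.radians(a)),np.sin(np.radians(a))];W.append((a,round(np.percentile(q,99.8)-np.percentile(q,.2),2),round((np.percentile(q,99.8)+np.percentile(q,.2))/2,2)))
print(W)
W=np.array(W);
s=(W[:20,1]+W[20:40,1]+W[40:,1]);z=(s*np.exp(-1j*np.radians(6*W[:20,0]))).sum();print("max width az mod60",np.degrees(-np.angle(z))/6%60)
q=lambda px,zz:at("wrist",px,zz,P)
print("mid hole",q((192+588/6.25,75+133/6.25),.062))
d=silhouettes("stand","wrist")
```

```text
centroid 0.45043922356074184 -0.34851763645013184 diam 22.22582061039397
cam xy [ 0.4502782  -0.32533601  0.40566697]
[(0, np.float64(20.88), np.float64(6.19)), (3, np.float64(20.7), np.float64(5.86)), (6, np.float64(20.74), np.float64(5.53)), (9, np.float64(21.0), np.float64(5.17)), (12, np.float64(21.28), np.float64(4.84)), (15, np.float64(21.56), np.float64(4.52)), (18, np.float64(21.81), np.float64(4.18)), (21, np.float64(22.01), np.float64(3.85)), (24, np.float64(22.21), np.float64(3.51)), (27, np.float64(22.37), np.float64(3.16)), (30, np.float64(22.51), np.float64(2.83)), (33, np.float64(22.61), np.float64(2.5)), (36, np.float64(22.68), np.float64(2.18)), (39, np.float64(22.71), np.float64(1.86)), (42, np.float64(22.7), np.float64(1.55)), (45, np.float64(22.63), np.float64(1.24)), (48, np.float64(22.52), np.float64(0.93)), (51, np.float64(22.39), np.float64(0.6)), (54, np.float64(22.23), np.float64(0.26)), (57, np.float64(22.13), np.float64(-0.13)), (60, np.float64(22.12), np.float64(-0.61)), (63, np.float64(22.37), np.float64(-1.16)), (66, np.float64(22.74), np.float64(-1.66)
[... 1032 characters left out ...]
loat64(22.77), np.float64(-7.78)), (141, np.float64(22.88), np.float64(-7.8)), (144, np.float64(22.97), np.float64(-7.82)), (147, np.float64(23.01), np.float64(-7.8)), (150, np.float64(23.0), np.float64(-7.77)), (153, np.float64(22.94), np.float64(-7.71)), (156, np.float64(22.82), np.float64(-7.64)), (159, np.float64(22.66), np.float64(-7.54)), (162, np.float64(22.47), np.float64(-7.41)), (165, np.float64(22.28), np.float64(-7.25)), (168, np.float64(22.05), np.float64(-7.07)), (171, np.float64(21.79), np.float64(-6.88)), (174, np.float64(21.5), np.float64(-6.66)), (177, np.float64(21.18), np.float64(-6.44))]
max width az mod60 33.153911836220445
mid hole [ 0.48520846 -0.33925157  0.062     ]
```

jog_arm(
  motion=[
    [[0.02, 0.003, 0, 0, 0, 0.12, 0], [0.04, 0.006, 0, 0, 0, 0.24, 0], [0.058, 0.01, 0, 0, 0, 0.36, 0], [0.058, 0.0105, 0, 0, 0, 0.466, 0], [0.058, 0.0105, 0.02, 0, 0, 0.466, 0], [0.058, 0.0105, 0.05, 0, 0, 0.466, 0], [0.058, 0.0105, 0.07, 0, 0, 0.466, 0], [0.058, 0.0105, 0.07, 0, 0, 0.466, 0]],
  ],
)

```text
clock: 5.13
position: [0.4499, -0.3431, 0.1495]
ee_rot: [-3.002, -0.91, 0.005]
force: [0.0, -0.2, -0.7]
width: 0.509
gripper_force: 0.0
```

Run:
```python
from h import *
tool([.4505,-.3475,.078])
P=camera_params("wrist");im=get_image("wrist");cv2.imwrite("pics/w3.png",im[:,:,::-1])
s=observe();print(s["width"]);r=R.from_rotvec(s["ee_rot"])
# TCP axis vs handle: pixel of axis at z=.124
ax=s["position"].copy();ax[2]=.124;print(proj("wrist",[ax,[.4505,-.3475,.124]],P))
cv2.imwrite("pics/w3c.png",cv2.resize(im[60:300,100:420],(800,600))[:,:,::-1])
for d in silhouettes("driver","wrist")[:2]:
    ys,xs=np.nonzero(d["mask"]);print(d["p"],d["pixel"],xs.min(),xs.max(),ys.min(),ys.max())
```

```text
shift tool [-0.0018  0.0043  0.0715] mat [[0.8316, 0.5554, -0.0044], [0.5554, -0.8316, 0.0037], [-0.0016, -0.0055, -1.0]] pos [ 0.4499 -0.3431  0.1495] j [-0.115  0.551  1.006  1.835 -0.53   1.061  0.117] t 5.1333
0.5025692397432482
[[255.4666761  210.09284453]
 [258.99102988 212.18090251]]
0.65 [262.4, 204.9] 245 275 178 226
```

View pics/w3c.png

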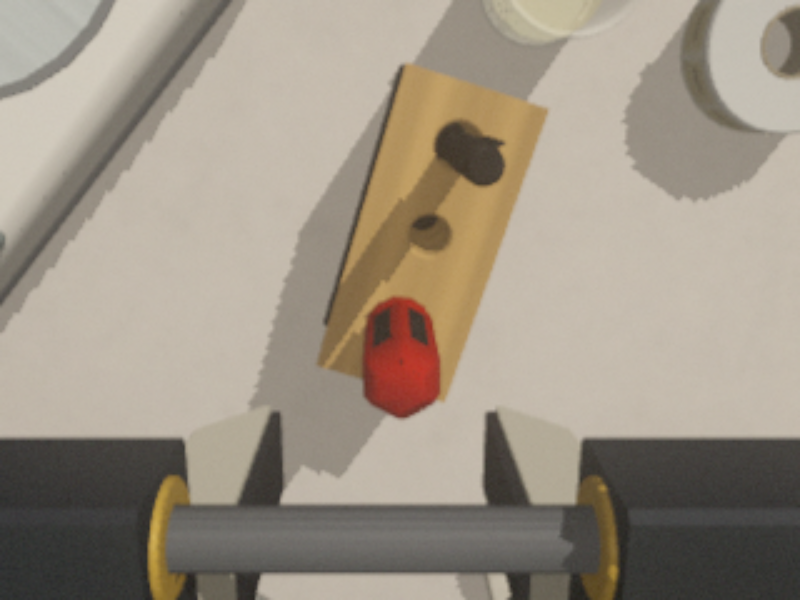

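The crop shows the handle's flats parallel to the pads. The handle centre is at crop column 401, and the middle of the finger gap is at about 381, so I need about 4.5 mm along +tool y. I'll correct that and descend.

jog_arm(
  motion=[
    [[-0.001, 0.004, 0, 0, 0, 0, 0], [-0.001, 0.004, 0.02, 0, 0, 0, 0], [-0.001, 0.004, 0.035, 0, 0, 0, 0], [-0.001, 0.004, 0.055, 0, 0, 0, 0], [-0.001, 0.004, 0.071, 0, 0, 0, 0], [-0.001, 0.004, 0.071, 0, 0, 0, 0], [-0.001, 0.004, 0.071, 0, 0, 0, 0]],
  ],
  force=20,
)

```text
clock: 5.82
position: [0.4526, -0.3507, 0.0829]
ee_rot: [3.007, 0.908, 0.001]
force: [0.1, -0.7, 0.2]
width: 0.497
gripper_force: 0.0
```

Run:
```python
from h import *
tool([.4505,-.3475,.078])
s=observe();print(s["force"],s["width"])
```

```text
shift tool [ 0.     -0.0039  0.0049] mat [[0.8328, 0.5536, 0.0006], [0.5536, -0.8328, -0.0004], [0.0002, 0.0007, -1.0]] pos [ 0.4526 -0.3507  0.0829] j [-0.045  0.631  0.925  1.891 -0.624  0.938  0.193] t 5.8167
[ 0.07358537 -0.71971291  0.2142022 ] 0.4967194211528375
```

jog_arm(
  motion=[
    [[0, -0.004, 0.002, 0, 0, 0, 0], [0, -0.004, 0.002, 0, 0, 0, 0], [0, -0.004, 0.002, 0, 0, 0, 0], [0, -0.004, 0.002, 0, 0, 0, 0.3], [0, -0.004, 0.002, 0, 0, 0, 0.6], [0, -0.004, 0.002, 0, 0, 0, 1], [0, -0.004, 0.002, 0, 0, 0, 1], [0, -0.004, 0.002, 0, 0, 0, 1], [0, -0.004, 0.002, 0, 0, 0, 1]],
  ],
  force=20,
)

```text
clock: 6.57
position: [0.4501, -0.347, 0.08]
ee_rot: [3.007, 0.908, 0.0]
force: [-0.7, 0.8, 1.9]
width: 0.257
gripper_force: 19.9
```

Run:
```python
from h import *
tool([.4505,-.3475,.078])
s=observe();print(s["force"],s["ft_torque"],s["width"]*92,s["gripper_force"])
```

```text
shift tool [0.     0.0007 0.002 ] mat [[0.8328, 0.5536, 0.0002], [0.5536, -0.8328, -0.0002], [0.0001, 0.0003, -1.0]] pos [ 0.4501 -0.347   0.08  ] j [-0.05   0.629  0.923  1.903 -0.627  0.928  0.194] t 6.5667
[-0.65070749  0.76021742  1.85787874] [-0.09988408  0.15875466 -0.01738401] 23.67487091599377 19.897156756182994
```

jog_arm(
  motion=[
    [[0, 0, -0.015, 0, 0, 0, 1], [0, 0, -0.04, 0, 0, 0, 1], [0, 0, -0.07, 0, 0, 0, 1], [0, 0, -0.1, 0, 0, 0, 1], [0, 0, -0.13, 0, 0, 0, 1], [0, 0, -0.13, 0, 0, 0, 1], [0, 0, -0.13, 0, 0, 0, 1]],
  ],
  force=25,
)

```text
clock: 7.15
position: [0.4506, -0.3474, 0.2111]
ee_rot: [3.006, 0.908, 0.003]
force: [-0.2, 1.2, -0.5]
width: 0.256
gripper_force: 24.9
```

Run:
```python
from h import *
tool([.4501,-.347,.21])
P=camera_params("wrist");im=get_image("wrist");cv2.imwrite("pics/w4.png",im[:,:,::-1])
s=observe();print(s["force"],s["ft_torque"],s["width"]*92)
tip=s["position"]-[0,0,.073];u=proj("wrist",[tip,tip+[0,0,.055]],P);print(u)
x0,y0=int(u[0][0])-64,int(u[0][1])-60;print(x0,y0)
cv2.imwrite("pics/w4c.png",cv2.resize(im[y0:y0+96,x0:x0+128],(800,600),interpolation=cv2.INTER_CUBIC)[:,:,::-1])
```

```text
shift tool [-0.0002 -0.0006  0.0011] mat [[0.8326, 0.5538, 0.0025], [0.5538, -0.8326, -0.0011], [0.0015, 0.0023, -1.0]] pos [ 0.4506 -0.3474  0.2111] j [-0.155  0.489  1.066  1.758 -0.464  1.17   0.064] t 7.15
[ 0.50825497  0.41638765 -1.67312628] [-0.09000434  0.17910833 -0.00139207] 23.754757887765038
[[252.08328189 190.87823831]
 [252.08055174 212.73565066]]
188 130
```

View pics/w4c.png

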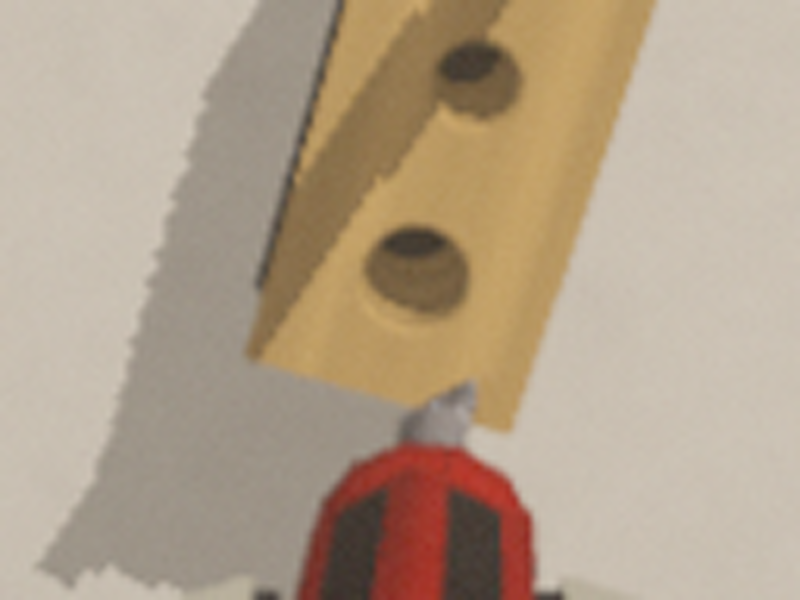

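The crop shows the screwdriver lifted clear. The empty hole is centred at about crop (417,272), and the blade end shows at about (440,410), rising to the right, just past the handle. I'll check the blade's orientation numerically.

Run:
```python
from h import *
P=camera_params("wrist");im=np.ascontiguousarray(cv2.imread("pics/w4.png")[:,:,::-1])
print("hole",at("wrist",(188+417/6.25,130+272/6.25),.062,P).round(4))
print("     "+" ".join(f"{x:3d}" for x in range(246,272)))
for y in range(186,206): print(y," ".join("%3d"%(im[y,x].astype(int).sum()//3) if int(im[y,x,0])-int(im[y,x,2])<35 else "  ." if im[y,x,1]>80 else "  R" for x in range(246,272)))
s=observe();tip=s["position"]-[0,0,.073];r=R.from_rotvec(s["ee_rot"]).as_matrix()
for a in(0,60,-60):
    d=R.from_rotvec([0,0,np.radians(a)]).as_matrix()@r[:,0]
    e=R.from_rotvec([0,0,np.radians(a+90)]).as_matrix()@r[:,0]
    print(a,proj("wrist",[tip+sx*.006*d+sy*.001*e for sx,sy in((1,1),(1,-1),(-1,1),(-1,-1))],P).round(1).tolist())
```

```text
hole [ 0.4498 -0.3488  0.062 ]
     246 247 248 249 250 251 252 253 254 255 256 257 258 259 260 261 262 263 264 265 266 267 268 269 270 271
186   .   .   .   .   .   .   .   .   .   .   .   .   .   .   .   .   .   .   .   .   .   .   .   .   .   .
187   .   .   .   .   .   .   .   .   .   .   .   .   .   .   .   .   .   .   .   .   .   .   .   .   .   .
188   .   .   .   .   .   .   .   .   .   .   .   .   .   .   .   .   .   .   .   .   .   .   .   .   .   .
189   .   .   .   .   .   .   .   .   .   .   .   .   .   .   .   .   .   .   .   .   .   .   .   .   .   .
190   .   .   .   .   .   .   .   .   .   .   .   .   .   .   .   .   .   .   .   .   .   .   .   .   .   .
191   .   .   .   .   .   .   .   .   .   .   .   .   .   .   .   .   . 145   .   .   .   .   .   .   .   .
192   .   .   .   .   .   .   .   .   .   .   .   .   .   .   . 113 120 137   .   .   .   .   .   .   .   .
193   .   .   .   .   .   .   .   .   .   .   .   .   . 117 109 118 130 138   .   .   .   .   .   .   .   .
194 147 147 146   .   .   .   .   .   .   .   . 144 130 120 118 135 140 146   .   .   .   .   . 
[... 703 characters left out ...]
   .   .   .   .   .   .   . 181 189 189 190 188 188 191 192 189
202 146 131   .   .   R   R   R   R   R   R   R   R   R   R   R   R   .   . 183 190 189 189 189 189 192 189
203   .   .   R   R   R   R   R   R   R   R   R   R   R   R   R   R   R   R   .   . 185 188 188 190 190 189
204   R   R   R   R   R   R   R   R   R   R   R   R   R   R   R   R   R   R   R   .   .   . 185 188 190 190
205   R   R   R   R   R   R   R   R   R   R   R   R   R   R   R   R   R   R   R   R   R   .   . 181 188 188
0 [[252.3, 184.8], [254.5, 184.8], [252.3, 197.7], [254.5, 197.7]]
60 [[247.0, 189.0], [248.1, 187.1], [258.6, 195.4], [259.7, 193.6]]
-60 [[258.7, 187.1], [259.8, 189.0], [247.0, 193.6], [248.2, 195.4]]
```

Run:
```python
from h import *
P=camera_params("wrist");im=np.ascontiguousarray(cv2.imread("pics/w4.png")[:,:,::-1]).astype(int)
s=observe()
for y in range(202,250,2):
    red=(im[y,:,0]-im[y,:,1]>50)&(im[y,:,2]<90);x=np.nonzero(red)[0];x=x[(x>215)&(x<295)]
    v=im[y].sum(1)//3
    print(y,x.min() if len(x) else None,x.max() if len(x) else None,len(x), v[222:292:2].tolist() if y in(214,226,238) else "")
for h in(0,.055,.09,.117): print(h,proj("wrist",[s["position"]+[0,0,h-.073]],P).round(1))
```

```text
202 249 262 14 
204 245 265 21 
206 243 268 26 
208 242 269 26 
210 240 270 20 
212 240 272 17 
214 239 272 18 [145, 147, 145, 146, 145, 146, 145, 147, 98, 73, 57, 55, 56, 60, 73, 79, 84, 86, 87, 62, 58, 65, 58, 83, 88, 88, 183, 188, 191, 191, 189, 190, 190, 187, 189]
216 238 272 19 
218 238 272 17 
220 237 272 19 
222 237 272 18 
224 236 272 19 
226 236 273 20 [171, 172, 172, 111, 62, 88, 131, 72, 64, 52, 55, 51, 54, 77, 76, 78, 87, 84, 74, 59, 59, 58, 61, 75, 88, 83, 61, 62, 127, 169, 172, 171, 174, 172, 176]
228 235 273 21 
230 235 272 22 
232 234 272 29 
234 233 272 38 
236 233 272 40 
238 232 272 41 [170, 171, 89, 56, 55, 67, 69, 75, 75, 76, 76, 78, 77, 82, 81, 89, 92, 88, 87, 91, 89, 82, 87, 82, 74, 63, 56, 55, 54, 83, 169, 172, 171, 172, 173]
240 232 273 42 
242 232 273 42 
244 232 273 42 
246 232 273 42 
248 232 273 42 
0 [[253.4 191.3]]
0.055 [[253.5 213.4]]
0.09 [[253.7 234.3]]
0.117 [[253.8 256.6]]
```

The numbers show the blade along the variant 60° clockwise of tool x, an azimuth of about -26°. The driver tilts about 2° in the grip, tip toward +tool y. I'll move over the lock and turn +48°, then untilt.

jog_arm(
  motion=[
    [[0.015, -0.016, 0, 0, 0, -0.07, 1], [0.035, -0.038, 0, 0, 0, -0.16, 1], [0.058, -0.062, 0, 0, 0, -0.26, 1], [0.08, -0.086, 0, 0, 0, -0.36, 1], [0.102, -0.11, 0, 0, 0, -0.46, 1], [0.124, -0.134, 0, 0, 0, -0.56, 1], [0.146, -0.158, 0, 0, 0, -0.66, 1], [0.165, -0.178, 0, 0, 0, -0.75, 1], [0.178, -0.192, 0, 0, 0, -0.82, 1], [0.184, -0.198, 0, 0, 0, -0.845, 1]],
  ],
)

```text
clock: 8.03
position: [0.493, -0.0763, 0.2084]
ee_rot: [-2.36, -2.069, 0.002]
force: [0.2, -0.2, -1.1]
width: 0.258
gripper_force: 24.9
```

jog_arm(
  motion=[
    [[0, 0, 0, 0, 0, 0, 1], [0, 0, 0.015, 0.02, 0, 0, 1], [0, 0, 0.03, 0.035, 0, 0, 1], [0, 0, 0.04, 0.035, 0, 0, 1], [0, 0, 0.04, 0.035, 0, 0, 1], [0, 0, 0.04, 0.035, 0, 0, 1]],
  ],
)

```text
clock: 8.53
position: [0.4928, -0.0815, 0.1695]
ee_rot: [-2.353, -2.04, 0.038]
force: [0.2, -0.3, -0.6]
width: 0.257
gripper_force: 24.9
```

Run:
```python
from h import *
tool([.4939,-.0804,.17])
P=camera_params("wrist");im=get_image("wrist");cv2.imwrite("pics/w5.png",im[:,:,::-1])
import pickle;pickle.dump(P,open("P5.pkl","wb"))
s=observe();print(s["force"],s["ft_torque"],s["ee_rot"])
r=R.from_rotvec(s["ee_rot"]);u=proj("wrist",[[.4943,-.082,.06],[.4943,-.082,.062]]+[s["position"]+r.apply([-.0015,.0032,.073])],P);print(u)
x0,y0=int(u[0][0])-50,int(u[0][1])-40;print(x0,y0)
cv2.imwrite("pics/w5c.png",cv2.resize(im[y0:y0+75,x0:x0+100],(800,600),interpolation=cv2.INTER_CUBIC)[:,:,::-1])
```

```text
shift tool [ 0.0012  0.0009 -0.0005] mat [[0.1418, 0.9892, -0.036], [0.9899, -0.1417, 0.0041], [-0.0011, -0.0362, -0.9993]] pos [ 0.4928 -0.0815  0.1695] j [-0.592  0.364  0.866  1.934 -0.317  1.026  0.276] t 8.5333
[ 0.77948841  0.62536017 -0.2995277 ] [-0.12621702 -0.01177427  0.01664529] [-2.35318378 -2.04157336  0.03646568]
[[258.60745976 181.38359483]
 [258.57289544 181.8980165 ]
 [257.37842965 193.10725391]]
208 141
```

View pics/w5c.png

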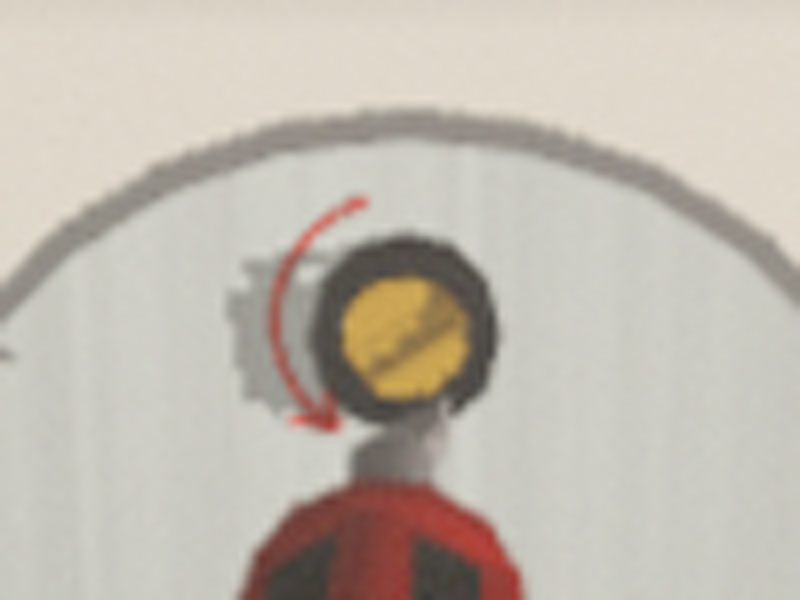

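The crop shows the lock's collar centred at crop (406,330), px (258.8,182.3). The slot rises to the right, parallel to the blade, whose right end is at about (448,405). Shifting about 2 mm along tool x aligns the tip; then I descend to just above the face.

jog_arm(
  motion=[
    [[0.002, 0.001, 0.005, 0, 0, 0, 1], [0.002, 0.0012, 0.012, 0, 0, 0, 1], [0.002, 0.0015, 0.02, 0, 0, 0, 1], [0.002, 0.0018, 0.028, 0, 0, 0, 1], [0.002, 0.002, 0.032, 0, 0, 0, 1], [0.002, 0.002, 0.033, 0, 0, 0, 1], [0.002, 0.002, 0.033, 0, 0, 0, 1], [0.002, 0.002, 0.033, 0, 0, 0, 1]],
  ],
)

```text
clock: 9.25
position: [0.4948, -0.0784, 0.137]
ee_rot: [-2.351, -2.044, 0.036]
force: [-0.7, 0.4, -1.0]
width: 0.255
gripper_force: 24.9
```

```bash
cat >> h.py <<'E'
LOCK=np.array([.4944,-.0823])
def st(e=(-.0025,.0035,.073)):
    s=observe();r=R.from_rotvec(s["ee_rot"]);t=s["position"]+r.apply(e);m=r.as_matrix()
    print("t%.2f"%s["clock"],"F",s["force"].round(2),"M",s["ft_torque"].round(3),"pos",s["position"].round(4),"tip-lock mm",((t-[*LOCK,.06])*1e3).round(2),"psi %.1f"%np.degrees(np.arctan2(m[1,0],m[0,0])),"down",(-m[2]).round(4),"j7 %.2f"%s["joints"][6],"w",(s["width"]*92).round(2))
    return s,r,t
E
python3 - <<'E'
from h import *
s,r,t=st()
P=camera_params("wrist");im=get_image("wrist");cv2.imwrite("pics/w6.png",im[:,:,::-1])
u=proj("wrist",[[*LOCK,.062],t],P);print(u)
x0,y0=int(u[0][0])-16,int(u[0][1])-16
print(x0,y0)
for y in range(y0,y0+30): print(y," ".join("%3d"%(im[y,x].astype(int).sum()//3) if abs(int(im[y,x,0])-int(im[y,x,2]))<40 else " bb" if im[y,x,1]>90 else "  R" if im[y,x,0]>2*im[y,x,1] else " br" for x in range(x0,x0+32)))
st()
E
```

```text
Traceback (most recent call last):
  File "h.py", line 27, in st
    print("t%.2f"%s["clock"],"F",s["force"].round(2),"M",s["ft_torque"].round(3),"pos",s["position"].round(4),"tip-lock mm",((t-[*LOCK,.06])*1e3).round(2),"psi %.1f"%np.degrees(np.arctan2(m[1,0],m[0,0])),"down",(-m[2]).round(4),"j7 %.2f"%s["joints"][6],"w",(s["width"]*92).round(2))
                                                                                                                                                                                                                                                                 ^^^^^^^^^^^^^^^^^^^^^
AttributeError: 'float' object has no attribute 'round'
```

```bash
sed -i 's/(s\["width"\]\*92).round(2)/round(s["width"]*92,2)/' h.py
python3 - <<'E'
from h import *
s,r,t=st()
P=camera_params("wrist");im=get_image("wrist");cv2.imwrite("pics/w6.png",im[:,:,::-1])
u=proj("wrist",[[*LOCK,.062],t],P);print(u)
x0,y0=int(u[0][0])-16,int(u[0][1])-16
print(x0,y0)
for y in range(y0,y0+30): print(y," ".join("%3d"%(im[y,x].astype(int).sum()//3) if abs(int(im[y,x,0])-int(im[y,x,2]))<40 else " bb" if im[y,x,1]>90 else "  R" if im[y,x,0]>2*im[y,x,1] else " br" for x in range(x0,x0+32)))
st()
E
```

```text
t9.25 F [-0.72  0.42 -0.99] M [-0.117 -0.005 -0.047] pos [ 0.4948 -0.0784  0.137 ] tip-lock mm [1.04 1.3  3.89] psi 82.0 down [1.000e-04 3.480e-02 9.994e-01] j7 0.31 w 23.51
[[256.24518808 195.19878844]
 [257.14323564 194.32501561]]
240 179
179 202 199 199 182  bb  bb  bb 180 188 197 202 200 201 199 199 200 201 203 202 202 199 198 197 199 203 203 201 196 196 199 200 197
180 201 197 182  bb  bb  bb 190 197 202 201 202 201 199 199 200 200 200 202 203 202 200 197 197 200 203 202 200 197 198 198 198 197
181 201 181  bb  bb  bb 200 203 201 200 200 200 199 189 171 157 151 149 156 178 185 194 198 195 198 202 203 200 196 197 197 199 197
182 192  bb  bb  bb 200 203 203 202 201 182 158 152 134 107  87  75  72  79 118 126 140 152 170 194 202 202 200 196 195 198 198 196
183 170  bb  bb 168 175 178 175 176 163 127  83  72  67  69  73  72  72  72  69  72  73  83 115 157 195 203 201 197 197 198 199 197
184  bb  bb 148 153 153 153 151 136  98  77  68  71  68  71  71  75  72  74  70  72  69  71  73  96 158 196 200 196 198 198 199 197
185  br 134 176 187 164 152 137 101  76  67  71  72  73  74  71  72
[... 2568 characters left out ...]
 196
205 154 145  bb  br  br  br  br  br  br  br  br  br  br  br  br   R   R   R   R   R   R   R   R   R   R   R   R  bb 162 189 196 194
206  bb  bb  bb  br  br  br  br  br  br  br  br  br  br  br  br   R   R   R   R   R   R   R   R   R   R   R   R   R  bb 160 189 197
207  bb  br  br  br  br  br  br  br  br  br  br  br  br  br  br   R   R   R   R   R   R   R   R   R   R   R   R   R   R  bb 181 195
208 168  bb  br  br  br  br  br  br  66  66  br  br  br  br  br   R   R   R   R  br  br  br   R   R   R   R   R   R   R   R 154 188
t9.30 F [ 0.25  0.15 -1.34] M [-0.147  0.036  0.007] pos [ 0.4949 -0.0783  0.1371] tip-lock mm [1.13 1.34 4.01] psi 82.0 down [-0.      0.0346  0.9994] j7 0.31 w 23.38
```

jog_arm(
  motion=[
    [[0.0002, -0.0015, 0, 0, 0, 0, 1], [0.0003, -0.0025, 0, 0, 0, 0, 1], [0.0003, -0.0025, 0, 0, 0, 0, 1], [0.0003, -0.0025, 0.001, 0, 0, 0, 1], [0.0003, -0.0024, 0.002, 0, 0, 0, 1], [0.0003, -0.0024, 0.003, 0, 0, 0, 1], [0.0003, -0.0024, 0.003, 0, 0, 0, 1], [0.0003, -0.0024, 0.003, 0, 0, 0, 1]],
  ],
)

```text
clock: 9.97
position: [0.4922, -0.0776, 0.1339]
ee_rot: [-2.35, -2.044, 0.036]
force: [0.5, 0.1, -0.7]
width: 0.259
gripper_force: 24.9
```

```bash
sed -i 's/-.0025,.0035,.073/-.0028,.0046,.073/;s/LOCK=np.array.*/LOCK=np.array([.4939,-.0819])/' h.py
python3 - <<'E'
from h import *
s,r,t=st()
P=camera_params("wrist");im=get_image("wrist");cv2.imwrite("pics/w7.png",im[:,:,::-1])
u=proj("wrist",[[*LOCK,.062],t],P);print(u)
x0,y0=int(u[0][0])-16,int(u[0][1])-14
print(x0,y0)
for y in range(y0,y0+22): print(y," ".join("%3d"%(im[y,x].astype(int).sum()//3) if abs(int(im[y,x,0])-int(im[y,x,2]))<40 else " bb" if im[y,x,1]>90 else "  R" if im[y,x,0]>2*im[y,x,1] else " br" for x in range(x0,x0+32)))
E
```

```text
t9.97 F [ 0.47  0.14 -0.66] M [-0.098  0.012 -0.031] pos [ 0.4922 -0.0776  0.1339] tip-lock mm [-0.05  1.24  0.75] psi 82.0 down [1.000e-04 3.520e-02 9.994e-01] j7 0.32 w 23.85
[[258.54989933 196.35618649]
 [258.33303732 194.63469867]]
242 182
182 204 202 179  bb  bb  bb 200 204 203 200 201 202 200 199 188 170 167 159 175 185 195 200 198 196 198 202 202 200 198 196 198 199
183 203 192  bb  bb  bb 199 206 204 201 201 189 174 165 155 133 106 100  90 117 125 149 155 173 192 199 202 203 200 196 197 198 199
184 202 169  bb  bb 198 185 177 177 175 164 137 113 103  83  70  68  75  73  66  68  82  83 114 140 173 197 203 201 197 196 199 198
185 167  bb  bb 164 176 161 155 153 138 100  74  69  69  71  69  70  66  72  72  74  71  75  71  71 113 172 199 201 196 198 197 198
186  bb  br 133 148 153 155 155 136 101  74  72  70  72  70  72  75  76  73  74  72  75  71  74  70  72 116 172 195 197 197 199 199
187  br 132 173 185 187 165 134 100  73  72  70  71  75  72  75  74  76  74  74  72  74  76  74  76  75  76 117 170 193 197 198 199
188  bb 141 186 198 201 162 103  76  69  68  74  74  75  75  74 
[... 1347 characters left out ...]
  bb  bb  bb  bb  70  70  70  73 170 196
199 142 151 149 119  81  70  74  70  bb  bb 103  95  98 100 102 109 117 125 135 142  bb  bb  bb  bb  bb  bb  66  69  71  87 179 199
200  bb 146 152 140  98  70  72  69  bb  bb  91  95  96  97  99 104 117 128 134 143  bb  bb  bb  bb  bb  bb  70  71  72 136 187 198
201  br 140 149 151 110  72  67  69  73  81  br  br  br  br  br  br  br  bb  bb  bb  bb  bb  bb  bb  bb  81  69  65  71 148 191 197
202  br  bb 144 149 119  80  79  74  br  br  br  br  br   R  br   R  br  br   R   R  bb  bb  bb  bb  bb  68  70  71  88 169 195 198
203  bb  br 121 125 102  br  br  br  br  br   R   R   R   R   R   R   R   R   R   R   R  br  bb  bb  79  68  67  68  92 180 199 196
```

jog_arm(
  motion=[
    [[-0.001, 0.0002, 0, 0, 0, 0, 1], [-0.001, 0.0002, 0.0005, 0, 0, 0, 1], [-0.001, 0.0003, 0.001, 0, 0, 0, 1], [-0.001, 0.0003, 0.0015, 0, 0, 0, 1], [-0.001, 0.0003, 0.002, 0, 0, 0, 1], [-0.001, 0.0003, 0.002, 0, 0, 0, 1], [-0.001, 0.0003, 0.002, 0, 0, 0, 1]],
  ],
)

```text
clock: 10.6
position: [0.4925, -0.0786, 0.132]
ee_rot: [-2.35, -2.044, 0.036]
force: [-0.3, 0.0, 0.8]
width: 0.258
gripper_force: 24.9
```

```bash
python3 -c "
from h import *
st();get_image('wrist');st();get_image('wrist');st()"
```

```text
t10.60 F [-0.3   0.03  0.83] M [-0.122  0.051 -0.01 ] pos [ 0.4925 -0.0786  0.132 ] tip-lock mm [ 0.21  0.23 -1.08] psi 82.0 down [-1.000e-04  3.480e-02  9.994e-01] j7 0.32 w 23.78
t10.65 F [-0.59  0.08  1.5 ] M [-0.107  0.05  -0.01 ] pos [ 0.4925 -0.0786  0.132 ] tip-lock mm [ 0.23  0.22 -1.09] psi 82.0 down [-1.000e-04  3.480e-02  9.994e-01] j7 0.32 w 23.59
t10.70 F [ 0.56 -0.6   0.67] M [-0.075 -0.005 -0.013] pos [ 0.4924 -0.0786  0.132 ] tip-lock mm [ 0.19  0.22 -1.08] psi 82.0 down [-1.000e-04  3.480e-02  9.994e-01] j7 0.32 w 23.86
```

jog_arm(
  motion=[
    [[0, 0, 0.0003, 0, 0, -0.02, 1], [0, -0.0001, 0.0005, 0, 0, -0.04, 1], [-0.0001, -0.0002, 0.0005, 0, 0, -0.06, 1], [-0.0002, -0.0002, 0.0005, 0, 0, -0.08, 1], [-0.0002, -0.0003, 0.0005, 0, 0, -0.1, 1], [-0.0002, -0.0003, 0.0005, 0, 0, -0.1, 1]],
  ],
)

```text
clock: 11.2
position: [0.4921, -0.0788, 0.1315]
ee_rot: [-2.242, -2.161, 0.033]
force: [-0.2, 0.7, 1.9]
width: 0.256
gripper_force: 24.9
```

```bash
python3 -c "
from h import *
st();get_image('wrist');st();get_image('wrist');st()"
```

```text
t11.20 F [-0.21  0.69  1.95] M [-0.171 -0.054  0.03 ] pos [ 0.4921 -0.0788  0.1315] tip-lock mm [ 0.15  0.51 -1.59] psi 87.9 down [-0.0037  0.0346  0.9994] j7 0.41 w 23.57
t11.25 F [-0.02 -0.6   2.02] M [-0.126 -0.043  0.007] pos [ 0.4921 -0.0788  0.1315] tip-lock mm [ 0.16  0.49 -1.59] psi 87.8 down [-0.0036  0.0346  0.9994] j7 0.40 w 23.1
t11.30 F [-0.49 -0.4   2.51] M [-0.172 -0.044 -0.037] pos [ 0.4921 -0.0788  0.1315] tip-lock mm [ 0.18  0.49 -1.6 ] psi 87.7 down [-0.0036  0.0346  0.9994] j7 0.40 w 23.75
```

jog_arm(
  motion=[
    [[0, 0, 0, 0, 0, -0.03, 1], [0, -0.0001, 0, 0, 0, -0.06, 1], [-0.0001, -0.0002, 0, 0, 0, -0.09, 1], [-0.0002, -0.0003, 0, 0, 0, -0.12, 1], [-0.0003, -0.0004, 0, 0, 0, -0.15, 1], [-0.0003, -0.0004, 0, 0, 0, -0.15, 1]],
  ],
)

```text
clock: 11.8
position: [0.4917, -0.0792, 0.1316]
ee_rot: [-2.072, -2.323, 0.03]
force: [0.8, -0.4, 1.1]
width: 0.259
gripper_force: 24.9
```

```bash
python3 -c "
from h import *
st();get_image('wrist');st()
P=camera_params('wrist');im=get_image('wrist');cv2.imwrite('pics/w8.png',im[:,:,::-1]);s,r,t=st()
u=proj('wrist',[[*LOCK,.062],t],P);print(u)
x0,y0=int(u[0][0])-16,int(u[0][1])-14
print(x0,y0)
for y in range(y0,y0+22): print(y,' '.join('%3d'%(im[y,x].astype(int).sum()//3) if abs(int(im[y,x,0])-int(im[y,x,2]))<40 else ' bb' if im[y,x,1]>90 else '  R' if im[y,x,0]>2*im[y,x,1] else ' br' for x in range(x0,x0+32)))
"
```

```text
t11.80 F [ 0.83 -0.41  1.15] M [-0.213 -0.149 -0.056] pos [ 0.4917 -0.0792  0.1316] tip-lock mm [ 0.2   0.79 -1.57] psi 96.5 down [-0.0087  0.0336  0.9994] j7 0.53 w 23.81
t11.85 F [0.11 0.56 1.25] M [-0.188 -0.174 -0.035] pos [ 0.4917 -0.0791  0.1316] tip-lock mm [ 0.19  0.88 -1.58] psi 96.4 down [-0.0087  0.0336  0.9994] j7 0.53 w 23.44
t11.90 F [ 1.27 -0.37  1.62] M [-0.214 -0.203 -0.035] pos [ 0.4917 -0.0791  0.1315] tip-lock mm [ 0.19  0.88 -1.61] psi 96.3 down [-0.0087  0.0336  0.9994] j7 0.53 w 23.44
[[257.81475902 196.79718417]
 [258.20544192 194.69180243]]
241 182
182 162 178 176  bb  bb  bb 161 178 188 206 213 212 210 211 211 211 210 208 209 210 210 212 212 212 211 208 207 207 210 212 212 209
183 162 148  bb  bb 140 157 161 163 164 179 186 174 166 163 160 161 160 158 158 158 165 185 206 211 211 208 207 208 210 212 212 207
184 154  bb  br 142 186 196 197 175 164 165 147 110  93  85  79  76  75  77  77  77  84 125 158 188 204 208 206 209 212 212 210 208
185 139  bb  bb 153 198 209 212 182 146 127 104  83  75  79  74  75  81  77  78  81  79  77  86 126 158 181 201 209 212 212 
[... 1683 characters left out ...]
 151  bb  bb  bb  82  74  78  98 189 207
199 150 158 160 120  81  71  75  74  bb  bb  bb 110 104 105 107 109 109 116 122 133 140 154  bb  bb  bb  bb  73  75  77 100 190 205
200 147 158 157 117  80  77  74  73  85  bb  bb 104 103 102 109 107 108 115 123 135 143  bb  bb  bb  bb  89  75  71  79  99 189 206
201  bb 155 153 113  77  72  75  73  73  bb  bb  br  92  94  92  96  98 101 107 117 128  bb  bb  bb  bb  75  75  76  78 100 188 205
202  br 150 142  br  81  73  76  76  78  br  br  br  br  br  br  br  br  br  br  br  bb  bb  bb  bb  88  74  73  74  78 167 199 203
203  br  bb  bb  br  br  79  80  br  br  br  br  br  br  br  br  br  br  br   R  br  br  br  bb  bb  78  74  73  76 115 191 205 204
```

jog_arm(
  motion=[
    [[0.0001, 0.0001, 0, 0, 0, 0.05, 1], [0.0002, 0.0003, 0, 0, 0, 0.1, 1], [0.0003, 0.0004, 0, 0, 0, 0.15, 1], [0.0004, 0.0006, 0, 0, 0, 0.2, 1], [0.0004, 0.0006, 0, 0, 0, 0.21, 1], [0.0004, 0.0006, 0, 0, 0, 0.21, 1]],
  ],
)

```text
clock: 12.4
position: [0.4921, -0.0785, 0.1314]
ee_rot: [-2.308, -2.091, 0.035]
force: [0.0, 0.1, 1.6]
width: 0.255
gripper_force: 24.9
```

```bash
python3 -c "
from h import *
st();get_image('wrist');st();get_image('wrist');st()"
```

```text
t12.40 F [0.01 0.12 1.62] M [-0.133 -0.036 -0.041] pos [ 0.4921 -0.0785  0.1314] tip-lock mm [-0.01  0.48 -1.73] psi 84.4 down [-0.0012  0.0351  0.9994] j7 0.35 w 23.49
t12.45 F [-0.23 -0.22  1.99] M [-0.172  0.015 -0.017] pos [ 0.4921 -0.0785  0.1314] tip-lock mm [-0.04  0.51 -1.7 ] psi 84.4 down [-0.0014  0.0351  0.9994] j7 0.35 w 23.54
t12.50 F [-0.13 -0.18  1.78] M [-0.151 -0.055 -0.023] pos [ 0.4921 -0.0785  0.1314] tip-lock mm [ 0.    0.52 -1.69] psi 84.4 down [-0.0015  0.035   0.9994] j7 0.35 w 23.88
```

jog_arm(
  motion=[
    [[0.0002, -0.0001, 0, 0, 0, 0, 1], [0.0004, -0.0002, 0, 0, 0, 0, 1], [0.0006, -0.0003, 0, 0, 0, 0, 1], [0.0008, -0.0004, 0, 0, 0, 0, 1], [0.0008, -0.0004, 0, 0, 0, 0, 1]],
  ],
)

```text
clock: 12.92
position: [0.492, -0.0778, 0.1315]
ee_rot: [-2.309, -2.091, 0.035]
force: [1.0, -1.0, 0.6]
width: 0.256
gripper_force: 25.0
```

```bash
python3 -c "
from h import *
st();get_image('wrist');st();get_image('wrist');st()"
```

```text
t12.92 F [ 1.   -0.98  0.59] M [-0.198 -0.144  0.003] pos [ 0.492  -0.0778  0.1315] tip-lock mm [-0.12  1.23 -1.59] psi 84.3 down [-0.0014  0.0346  0.9994] j7 0.35 w 23.55
t12.97 F [ 0.57 -1.06  1.74] M [-0.266 -0.14  -0.014] pos [ 0.492  -0.0778  0.1315] tip-lock mm [-0.16  1.21 -1.6 ] psi 84.3 down [-0.0013  0.0347  0.9994] j7 0.35 w 23.9
t13.02 F [ 1.66 -0.48  1.85] M [-0.217 -0.222 -0.024] pos [ 0.4919 -0.0778  0.1315] tip-lock mm [-0.18  1.24 -1.61] psi 84.3 down [-0.0014  0.0348  0.9994] j7 0.35 w 24.0
```

jog_arm(
  motion=[
    [[-0.0004, 0.0002, 0, 0, 0, 0, 1], [-0.0008, 0.0004, 0, 0, 0, 0, 1], [-0.001, 0.0005, 0, 0, 0, 0, 1], [-0.0012, 0.0006, 0, 0, 0, 0, 1], [-0.0012, 0.0006, 0, 0, 0, 0, 1]],
  ],
)

```text
clock: 13.43
position: [0.4922, -0.079, 0.1314]
ee_rot: [-2.308, -2.09, 0.035]
force: [-0.5, 1.3, 1.1]
width: 0.26
gripper_force: 24.9
```

```bash
python3 -c "
from h import *
st();get_image('wrist');st();get_image('wrist');st()"
```

```text
t13.43 F [-0.51  1.28  1.08] M [-0.068  0.076  0.001] pos [ 0.4922 -0.079   0.1314] tip-lock mm [ 0.01  0.05 -1.72] psi 84.3 down [-0.0015  0.0353  0.9994] j7 0.35 w 23.9
t13.48 F [-1.25 -0.5   2.11] M [-0.051  0.1    0.034] pos [ 0.4922 -0.0789  0.1314] tip-lock mm [ 0.04  0.08 -1.72] psi 84.3 down [-0.0015  0.0353  0.9994] j7 0.35 w 23.32
t13.53 F [-0.91  0.32  1.22] M [-0.112  0.069  0.018] pos [ 0.4922 -0.0789  0.1314] tip-lock mm [ 0.04  0.08 -1.72] psi 84.3 down [-0.0015  0.0352  0.9994] j7 0.35 w 23.88
```

jog_arm(
  motion=[
    [[-0.0002, 0.0001, 0, 0, 0, 0, 1], [-0.0004, 0.0002, 0, 0, 0, 0, 1], [-0.0006, 0.0003, 0, 0, 0, 0, 1], [-0.0006, 0.0003, 0, 0, 0, 0, 1]],
  ],
)

```text
clock: 13.87
position: [0.4924, -0.0796, 0.1314]
ee_rot: [-2.308, -2.09, 0.035]
force: [-0.7, -0.0, 0.0]
width: 0.258
gripper_force: 24.8
```

```bash
python3 -c "
from h import *
st();get_image('wrist');st();get_image('wrist');st()"
```

```text
t13.87 F [-0.72 -0.05  0.02] M [0.006 0.257 0.006] pos [ 0.4924 -0.0796  0.1314] tip-lock mm [ 0.21 -0.55 -1.74] psi 84.3 down [-0.0015  0.0353  0.9994] j7 0.36 w 23.73
t13.92 F [0.62 0.78 2.04] M [-0.001  0.241 -0.012] pos [ 0.4924 -0.0796  0.1314] tip-lock mm [ 0.24 -0.59 -1.73] psi 84.3 down [-0.0015  0.0353  0.9994] j7 0.36 w 23.48
t13.97 F [-0.5   0.26  1.55] M [ 0.028  0.25  -0.015] pos [ 0.4924 -0.0796  0.1314] tip-lock mm [ 0.26 -0.56 -1.74] psi 84.3 down [-0.0015  0.0353  0.9994] j7 0.36 w 23.59
```

jog_arm(
  motion=[
    [[0, 0, -0.001, 0, 0, 0, 1], [0, 0, -0.002, 0, 0, 0, 1], [0, 0, -0.002, 0, 0, 0, 1], [0, 0, -0.001, 0, 0, 0, 1], [0, 0, 0, 0, 0, 0, 1], [0, 0, 0, 0, 0, -0.03, 1], [0, 0, 0, 0, 0, 0.03, 1], [0, 0, 0, 0, 0, 0, 1], [0, 0, 0, 0, 0, 0, 1]],
  ],
)

```text
clock: 14.72
position: [0.4926, -0.0797, 0.1314]
ee_rot: [-2.304, -2.096, 0.035]
force: [0.6, -0.6, -0.8]
width: 0.257
gripper_force: 24.9
```

```bash
python3 -c "
from h import *
st();get_image('wrist');st();get_image('wrist');st()"
```

```text
t14.72 F [ 0.57 -0.57 -0.78] M [-0.183 -0.046  0.04 ] pos [ 0.4926 -0.0797  0.1314] tip-lock mm [ 0.46 -0.7  -1.7 ] psi 84.6 down [-0.0013  0.0349  0.9994] j7 0.36 w 23.67
t14.77 F [ 1.07 -0.67 -0.33] M [-0.191 -0.068  0.01 ] pos [ 0.4926 -0.0797  0.1314] tip-lock mm [ 0.43 -0.64 -1.7 ] psi 84.5 down [-0.0015  0.0349  0.9994] j7 0.36 w 23.55
t14.82 F [ 0.29 -0.42 -0.48] M [-0.196 -0.018  0.013] pos [ 0.4926 -0.0797  0.1314] tip-lock mm [ 0.46 -0.65 -1.68] psi 84.4 down [-0.0015  0.0349  0.9994] j7 0.36 w 23.96
```

jog_arm(
  motion=[
    [[0, 0, 0.0005, 0, 0, 0, 1], [0, 0, 0.001, 0, 0, 0, 1], [0, 0.0001, 0.0015, 0, 0, 0, 1], [0, 0.0001, 0.0015, 0, 0, 0, 1]],
  ],
)

```text
clock: 15.15
position: [0.4926, -0.0797, 0.1298]
ee_rot: [-2.308, -2.091, 0.035]
force: [0.7, -0.2, -0.6]
width: 0.26
gripper_force: 24.9
```

```bash
python3 -c "
from h import *
st();get_image('wrist');st();get_image('wrist');st()"
```

```text
t15.15 F [ 0.72 -0.16 -0.65] M [-0.208 -0.188 -0.045] pos [ 0.4926 -0.0797  0.1298] tip-lock mm [ 0.5  -0.66 -3.28] psi 84.3 down [-0.0014  0.0349  0.9994] j7 0.36 w 23.94
t15.20 F [ 0.54 -0.16 -1.17] M [-0.268 -0.162 -0.025] pos [ 0.4926 -0.0796  0.1299] tip-lock mm [ 0.5  -0.63 -3.26] psi 84.3 down [-0.0014  0.0349  0.9994] j7 0.36 w 23.58
t15.25 F [-0.1  -0.39 -0.44] M [-0.255 -0.117  0.018] pos [ 0.4926 -0.0796  0.1299] tip-lock mm [ 0.47 -0.64 -3.24] psi 84.3 down [-0.0014  0.035   0.9994] j7 0.36 w 23.54
```

The force fell to zero at the same height, and the blade then went in 3.2 mm unloaded, so it is in the slot. Now I turn anticlockwise about the blade axis.

jog_arm(
  motion=[
    [[-0.0004, 0.0002, 0, 0, 0, 0, 1], [-0.0005, 0.0001, 0, 0, -0.002, -0.06, 1], [-0.0006, 0, 0, 0, -0.004, -0.12, 1], [-0.0007, -0.0001, 0, 0, -0.006, -0.18, 1], [-0.0009, -0.0002, 0, 0, -0.008, -0.24, 1], [-0.001, -0.0003, 0, 0, -0.01, -0.3, 1], [-0.0011, -0.0004, 0, 0, -0.013, -0.36, 1], [-0.0012, -0.0005, 0, 0, -0.015, -0.43, 1], [-0.0014, -0.0006, 0, 0, -0.0175, -0.5, 1], [-0.0014, -0.0006, 0, 0, -0.0175, -0.5, 1]],
  ],
)

```text
clock: 16.08
position: [0.4916, -0.0811, 0.1299]
ee_rot: [-1.719, -2.605, 0.044]
force: [0.8, -0.2, -1.3]
width: 0.258
gripper_force: 24.9
```

```bash
python3 -c "
from h import *
st();get_image('wrist');st();get_image('wrist');st()
for i in range(3): get_image('wrist');s=observe();print(s['force'].round(2),s['ft_torque'].round(3),s['joint_efforts'].round(3)[-1])
"
```

```text
t16.08 F [ 0.77 -0.21 -1.34] M [-0.233 -0.051 -0.026] pos [ 0.4916 -0.0811  0.1299] tip-lock mm [ 0.62 -0.82 -3.23] psi 113.2 down [-0.0015  0.0346  0.9994] j7 0.76 w 23.78
t16.13 F [-0.19 -0.14 -1.25] M [-0.18   0.053  0.027] pos [ 0.4916 -0.081   0.1299] tip-lock mm [ 0.69 -0.74 -3.21] psi 112.9 down [-0.0016  0.0345  0.9994] j7 0.76 w 23.91
t16.18 F [-0.08 -0.27 -1.49] M [-0.264  0.024 -0.082] pos [ 0.4917 -0.081   0.1299] tip-lock mm [ 0.72 -0.77 -3.23] psi 112.8 down [-0.0015  0.0345  0.9994] j7 0.76 w 24.01
[ 0.14 -0.59 -1.44] [-0.265  0.068  0.018] 0.116
[ 0.49 -0.43 -2.18] [-0.236  0.068 -0.004] 0.033
[-0.25 -1.39 -0.63] [-0.23   0.044 -0.025] 0.008
```

jog_arm(
  motion=[
    [[-0.0001, -0.0001, 0, 0, -0.002, -0.06, 1], [-0.0002, -0.0002, 0, 0, -0.004, -0.12, 1], [-0.0003, -0.0003, 0, 0, -0.006, -0.18, 1], [-0.0005, -0.0004, 0, 0, -0.008, -0.24, 1], [-0.0006, -0.0005, 0, 0, -0.01, -0.3, 1], [-0.0007, -0.0006, 0, 0, -0.013, -0.36, 1], [-0.0009, -0.0007, 0, 0, -0.015, -0.43, 1], [-0.001, -0.0008, 0, 0, -0.0175, -0.5, 1], [-0.0011, -0.0009, 0, 0, -0.019, -0.55, 1], [-0.0012, -0.0009, 0, 0, -0.021, -0.6, 1]],
  ],
)

```text
clock: 17.17
position: [0.4912, -0.0827, 0.1299]
ee_rot: [-0.877, -3.005, 0.051]
force: [-0.4, -1.1, -0.9]
width: 0.259
gripper_force: 24.8
```

```bash
cat >> h.py <<'E'
def avg(n=8):
    A=[]
    for i in range(n): get_image("top");s=observe();A.append(np.r_[s["force"],s["ft_torque"],s["joint_efforts"][-1]])
    print("avg F,M,tau7",np.mean(A,0).round(3),"sem",(np.std(A,0)/n**.5).round(3))
E
python3 -c "
from h import *
st();avg();st()
"
```

```text
t17.17 F [-0.39 -1.08 -0.87] M [-0.526  0.214 -0.002] pos [ 0.4912 -0.0827  0.1299] tip-lock mm [ 0.69 -0.54 -3.25] psi 147.4 down [-0.001   0.0344  0.9994] j7 1.26 w 23.84
avg F,M,tau7 [-1.055 -1.749 -1.178 -0.525  0.278 -0.034  0.128] sem [0.11  0.165 0.159 0.028 0.015 0.012 0.163]
t17.57 F [-0.7  -1.99 -0.94] M [-0.632  0.342 -0.002] pos [ 0.4913 -0.0825  0.1299] tip-lock mm [ 0.88 -0.33 -3.22] psi 147.3 down [-9.000e-04  3.410e-02  9.994e-01] j7 1.25 w 23.5
```

jog_arm(
  motion=[
    [[0, -0.0007, 0, 0, 0, 0, 1], [0, -0.0015, 0, 0, 0, 0, 1], [-0.0001, -0.0016, 0, 0, -0.001, -0.04, 1], [-0.0002, -0.0018, 0, 0, -0.003, -0.08, 1], [-0.0003, -0.0019, 0, 0, -0.004, -0.12, 1], [-0.0004, -0.002, 0, 0, -0.005, -0.15, 1], [-0.0004, -0.002, 0, 0, -0.005, -0.15, 1]],
  ],
)

```text
clock: 18.15
position: [0.4909, -0.084, 0.13]
ee_rot: [-0.65, -3.066, 0.05]
force: [0.1, 0.5, -3.4]
width: 0.256
gripper_force: 24.8
```

```bash
sed -i 's/-.0028,.0046,.073/-.0032,.005,.073/' h.py; python3 -c "
from h import *
st();avg();st()
"
```

```text
t18.15 F [ 0.07  0.47 -3.43] M [-0.014 -0.076 -0.04 ] pos [ 0.4909 -0.084   0.13  ] tip-lock mm [ 0.92 -0.98 -3.09] psi 156.1 down [-6.000e-04  3.300e-02  9.995e-01] j7 1.39 w 23.57
avg F,M,tau7 [-0.048  0.439 -2.968  0.118 -0.104 -0.035  0.097] sem [0.174 0.133 0.137 0.018 0.008 0.011 0.049]
t18.55 F [ 0.98 -0.16 -3.06] M [ 0.205 -0.121 -0.067] pos [ 0.4909 -0.0842  0.1301] tip-lock mm [ 0.9  -1.22 -3.06] psi 156.0 down [-6.000e-04  3.340e-02  9.994e-01] j7 1.39 w 23.33
```

jog_arm(
  motion=[
    [[0, 0.0003, 0, 0, 0, 0, 1], [-0.0001, 0.0002, 0, 0, -0.001, -0.03, 1], [-0.0001, 0.0002, 0, 0, -0.002, -0.06, 1], [-0.0001, 0.0002, 0, 0, -0.002, -0.06, 1]],
  ],
)

```text
clock: 18.88
position: [0.4909, -0.0842, 0.13]
ee_rot: [-0.558, -3.084, 0.052]
force: [0.5, -0.2, -3.5]
width: 0.258
gripper_force: 24.9
```

```bash
python3 -c "
from h import *
avg();st()
"
```

```text
avg F,M,tau7 [ 0.302  0.244 -2.953  0.075 -0.058 -0.031  0.094] sem [0.097 0.133 0.243 0.012 0.011 0.008 0.045]
t19.28 F [ 0.7  -0.44 -3.75] M [ 0.063 -0.055 -0.002] pos [ 0.491  -0.0842  0.13  ] tip-lock mm [ 0.91 -1.   -3.08] psi 159.4 down [-7.000e-04  3.360e-02  9.994e-01] j7 1.44 w 23.48
```

jog_arm(
  motion=[
    [[-0.0001, -0.0001, 0, 0, -0.001, -0.03, 1], [-0.0001, -0.0001, 0, 0, -0.001, -0.04, 1], [-0.0001, -0.0001, 0, 0, -0.001, -0.04, 1]],
  ],
)

```text
clock: 19.53
position: [0.491, -0.0843, 0.1301]
ee_rot: [-0.498, -3.095, 0.052]
force: [1.2, 0.2, -3.0]
width: 0.254
gripper_force: 24.9
```

```bash
python3 -c "
from h import *
avg();st()
"
```

```text
avg F,M,tau7 [ 0.176  0.127 -2.944  0.077 -0.049 -0.027  0.056] sem [0.205 0.204 0.132 0.013 0.012 0.009 0.02 ]
t19.93 F [-0.48  1.14 -2.67] M [ 0.083  0.011 -0.007] pos [ 0.491  -0.0843  0.1301] tip-lock mm [ 0.88 -0.93 -3.07] psi 161.7 down [-0.001   0.0335  0.9994] j7 1.47 w 23.46
```

jog_arm(
  motion=[
    [[-0.0001, -0.0001, 0, 0, -0.001, -0.03, 1], [-0.0001, -0.0001, 0, 0, -0.0015, -0.05, 1], [-0.0001, -0.0001, 0, 0, -0.0015, -0.05, 1]],
  ],
)

```text
clock: 20.18
position: [0.491, -0.0844, 0.1301]
ee_rot: [-0.419, -3.107, 0.052]
force: [0.1, 0.0, -2.2]
width: 0.259
gripper_force: 24.9
```

```bash
python3 -c "
from h import *
avg(10);st()
"
```

```text
avg F,M,tau7 [-1.40e-02  1.00e-03 -2.97e+00  5.90e-02 -2.10e-02 -2.10e-02  6.80e-02] sem [0.185 0.144 0.085 0.011 0.009 0.012 0.027]
t20.68 F [-0.08  0.1  -2.47] M [ 0.066 -0.016 -0.023] pos [ 0.4911 -0.0844  0.1301] tip-lock mm [ 0.84 -0.91 -3.08] psi 164.6 down [-0.0012  0.0335  0.9994] j7 1.52 w 23.84
```

jog_arm(
  motion=[
    [[-0.0001, -0.0001, 0, 0, -0.001, -0.03, 1], [-0.0001, -0.0001, 0, 0, -0.001, -0.04, 1], [-0.0001, -0.0001, 0, 0, -0.001, -0.04, 1]],
  ],
)

```text
clock: 20.93
position: [0.4911, -0.0846, 0.1301]
ee_rot: [-0.358, -3.115, 0.052]
force: [-0.3, -0.7, -2.9]
width: 0.257
gripper_force: 24.8
```

```bash
python3 -c "
from h import *
avg(10);st()
"
```

```text
avg F,M,tau7 [ 0.057 -0.19  -3.176  0.034 -0.022 -0.03   0.051] sem [0.142 0.091 0.138 0.008 0.01  0.011 0.017]
t21.43 F [-0.41 -0.34 -3.46] M [ 0.024 -0.016 -0.046] pos [ 0.4911 -0.0845  0.1301] tip-lock mm [ 0.82 -0.84 -3.08] psi 166.9 down [-0.0016  0.0334  0.9994] j7 1.55 w 23.75
```

jog_arm(
  motion=[
    [[0, 0, 0, 0, -0.001, -0.02, 1], [-0.0001, -0.0001, 0, 0, -0.001, -0.03, 1], [-0.0001, -0.0001, 0, 0, -0.001, -0.03, 1]],
  ],
)

```text
clock: 21.68
position: [0.4912, -0.0847, 0.1301]
ee_rot: [-0.31, -3.121, 0.052]
force: [-0.3, 1.1, -3.3]
width: 0.254
gripper_force: 24.8
```

```bash
python3 -c "
from h import *
avg(8);st()
"
```

```text
avg F,M,tau7 [-9.000e-03 -1.140e-01 -3.072e+00  6.900e-02  1.000e-03 -3.100e-02
  6.300e-02] sem [0.163 0.151 0.183 0.006 0.005 0.005 0.019]
t22.08 F [ 0.51 -0.43 -3.54] M [ 0.064  0.016 -0.035] pos [ 0.4912 -0.0847  0.1301] tip-lock mm [ 0.87 -0.87 -3.06] psi 168.6 down [-0.0015  0.0334  0.9994] j7 1.58 w 23.42
```

jog_arm(
  motion=[
    [[0, 0, 0, 0, -0.001, -0.02, 1], [-0.0001, -0.0001, 0, 0, -0.001, -0.03, 1], [-0.0001, -0.0001, 0, 0, -0.001, -0.03, 1]],
  ],
)

```text
clock: 22.33
position: [0.4913, -0.0848, 0.1301]
ee_rot: [-0.263, -3.126, 0.052]
force: [0.3, 1.0, -3.2]
width: 0.258
gripper_force: 24.9
```

```bash
python3 -c "
from h import *
avg(8);st()
"
```

```text
avg F,M,tau7 [-0.024  0.065 -3.148  0.063  0.024 -0.033  0.063] sem [0.225 0.195 0.191 0.009 0.011 0.011 0.019]
t22.73 F [ 0.11  0.3  -2.68] M [ 0.08  -0.028  0.004] pos [ 0.4913 -0.0848  0.1301] tip-lock mm [ 0.87 -0.88 -3.07] psi 170.3 down [-0.0016  0.0333  0.9994] j7 1.60 w 23.46
```

jog_arm(
  motion=[
    [[0, 0, 0, 0, -0.001, -0.02, 1], [-0.0001, -0.0001, 0, 0, -0.001, -0.03, 1], [-0.0001, -0.0001, 0, 0, -0.001, -0.03, 1]],
  ],
)

```text
clock: 22.98
position: [0.4914, -0.0849, 0.1301]
ee_rot: [-0.216, -3.13, 0.052]
force: [-0.1, 1.2, -3.5]
width: 0.256
gripper_force: 24.9
```

```bash
python3 -c "
from h import *
avg(8);st()
"
```

```text
avg F,M,tau7 [-3.370e-01  2.950e-01 -3.084e+00  1.040e-01  2.000e-03 -2.900e-02
  6.300e-02] sem [0.105 0.208 0.08  0.013 0.01  0.012 0.019]
t23.38 F [-0.77  0.24 -3.25] M [ 0.061 -0.05  -0.023] pos [ 0.4914 -0.0849  0.1301] tip-lock mm [ 0.92 -0.89 -3.04] psi 172.0 down [-0.0015  0.0333  0.9994] j7 1.63 w 23.64
```

jog_arm(
  motion=[
    [[0, 0, 0, 0, -0.001, -0.02, 1], [-0.0001, -0.0001, 0, 0, -0.001, -0.03, 1], [-0.0001, -0.0001, 0, 0, -0.001, -0.03, 1]],
  ],
)

```text
clock: 23.63
position: [0.4915, -0.085, 0.1301]
ee_rot: [-0.169, -3.133, 0.052]
force: [-1.0, 0.1, -3.3]
width: 0.263
gripper_force: 24.9
```

```bash
python3 -c "
from h import *
avg(8);s,r,t=st()
P=camera_params('wrist');im=get_image('wrist');cv2.imwrite('pics/w9.png',im[:,:,::-1])
u=proj('wrist',[[*LOCK,.062]],P);x0,y0=int(u[0][0])-32,int(u[0][1])-24
cv2.imwrite('pics/w9c.png',cv2.resize(im[y0:y0+48,x0:x0+64],(800,600),interpolation=cv2.INTER_CUBIC)[:,:,::-1])
"
```

```text
avg F,M,tau7 [-0.075  0.436 -3.087  0.108  0.01  -0.031  0.063] sem [0.139 0.136 0.203 0.016 0.012 0.007 0.019]
t24.03 F [-0.6   0.99 -2.34] M [ 0.157  0.054 -0.031] pos [ 0.4915 -0.085   0.1301] tip-lock mm [ 0.92 -0.88 -3.07] psi 173.8 down [-0.0016  0.0333  0.9994] j7 1.66 w 23.45
```

View pics/w9c.png

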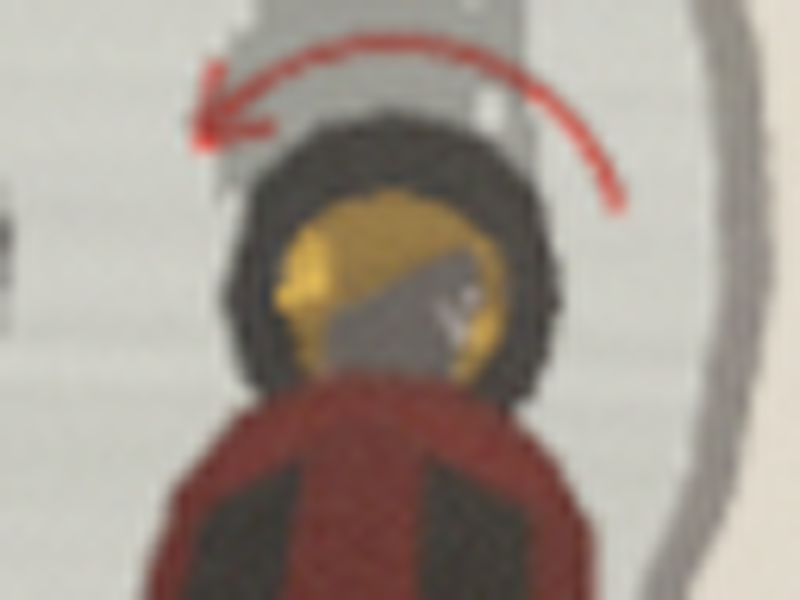

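The crop shows the blade seated in the slot, brass on both sides, turned with the screw well past the arrow's start. There is no stop torque yet, so I'll continue in small steps.

jog_arm(
  motion=[
    [[0, 0, 0, 0, -0.001, -0.02, 1], [-0.0001, -0.0001, 0, 0, -0.001, -0.03, 1], [-0.0001, -0.0001, 0, 0, -0.001, -0.03, 1]],
  ],
)

```text
clock: 24.33
position: [0.4915, -0.0851, 0.1301]
ee_rot: [-0.122, -3.136, 0.052]
force: [0.4, -0.3, -3.2]
width: 0.26
gripper_force: 24.9
```

```bash
python3 -c "
from h import *
avg(8);st()
a=cv2.imread('pics/w7.png')
"
```

```text
avg F,M,tau7 [-0.208  0.384 -2.806  0.157  0.044 -0.036  0.067] sem [0.162 0.162 0.188 0.006 0.007 0.01  0.019]
t24.73 F [ 0.03  0.7  -3.64] M [ 0.143  0.067 -0.027] pos [ 0.4915 -0.0851  0.1301] tip-lock mm [ 0.91 -0.91 -3.07] psi 175.5 down [-0.0016  0.0332  0.9994] j7 1.68 w 23.58
```

jog_arm(
  motion=[
    [[0, 0, 0, 0, -0.001, -0.02, 1], [-0.0001, -0.0001, 0, 0, -0.001, -0.03, 1], [-0.0001, -0.0001, 0, 0, -0.001, -0.03, 1]],
  ],
)

```text
clock: 24.98
position: [0.4916, -0.0852, 0.1301]
ee_rot: [-0.075, -3.138, 0.052]
force: [-0.4, 0.7, -3.3]
width: 0.26
gripper_force: 24.9
```

```bash
python3 -c "
from h import *
avg(8);st()
"
```

```text
avg F,M,tau7 [-0.152  0.36  -3.212  0.164  0.006 -0.056  0.08 ] sem [0.188 0.214 0.215 0.01  0.012 0.008 0.019]
t25.38 F [-0.12  1.26 -2.45] M [ 0.217 -0.066 -0.056] pos [ 0.4916 -0.0852  0.1301] tip-lock mm [ 0.95 -0.88 -3.05] psi 177.2 down [-0.0016  0.0331  0.9995] j7 1.71 w 23.6
```

jog_arm(
  motion=[
    [[0, 0, 0, 0, -0.0005, -0.01, 1], [0, 0, 0, 0, -0.0005, -0.02, 1], [0, 0, 0, 0, -0.0005, -0.02, 1]],
  ],
)

```text
clock: 25.63
position: [0.4916, -0.0852, 0.1301]
ee_rot: [-0.044, -3.139, 0.052]
force: [0.2, -0.0, -3.2]
width: 0.259
gripper_force: 24.9
```

```bash
python3 -c "
from h import *
avg(12);st()
"
```

```text
avg F,M,tau7 [ 0.004  0.049 -3.577  0.166  0.019 -0.064  0.075] sem [0.114 0.191 0.131 0.006 0.005 0.008 0.011]
t26.23 F [ 0.53 -0.61 -2.75] M [ 0.212  0.02  -0.039] pos [ 0.4916 -0.0852  0.1301] tip-lock mm [ 0.87 -0.86 -3.06] psi 178.3 down [-0.0017  0.0331  0.9994] j7 1.73 w 23.59
```

jog_arm(
  motion=[
    [[0, 0, 0, 0, -0.0005, -0.01, 1], [0, 0, 0, 0, -0.001, -0.025, 1], [0, 0, 0, 0, -0.001, -0.025, 1]],
  ],
)

```text
clock: 26.48
position: [0.4916, -0.0853, 0.1301]
ee_rot: [-0.004, -3.14, 0.052]
force: [-0.3, 0.3, -4.7]
width: 0.255
gripper_force: 24.9
```

```bash
python3 -c "
from h import *
avg(12);st()
"
```

```text
avg F,M,tau7 [-0.117  0.098 -3.486  0.12   0.021 -0.043  0.096] sem [0.126 0.092 0.098 0.009 0.009 0.005 0.016]
t27.08 F [-0.22  0.49 -2.7 ] M [ 0.143 -0.036 -0.051] pos [ 0.4916 -0.0853  0.1301] tip-lock mm [ 0.84 -0.78 -3.05] psi 179.8 down [-0.0015  0.0331  0.9995] j7 1.75 w 23.88
```

Run:
```python
from h import *
im=get_image("wrist");cv2.imwrite("pics/w10.png",im[:,:,::-1])
for n in ("w6","w7","w8","w9","w10"):
    a=cv2.imread(f"pics/{n}.png")[:,:,::-1].astype(int)
    sat=(a.max(2)-a.min(2))/np.maximum(a.max(2),1)
    # per column, going down from the upper brass into steel: subpixel sat crossing
    pts=[]
    for x in range(249,266):
        col=sat[184:206,x]; 
        b=np.nonzero(col>.42)[0]
        if len(b)==0: continue
        k=b[0]
        while k+1<len(col) and col[k+1]>.32:k+=1
        if k+1<len(col) and a[184+k+1,x].mean()>85 : 
            f=(col[k]-.32)/(col[k]-col[k+1]);pts.append((x,184+k+f))
    p=np.array(pts);print(n,[tuple(q.round(1)) for q in p])
    if len(p)>4:
        m=np.polyfit(p[:,0],p[:,1],1);r=np.abs(np.polyval(m,p[:,0])-p[:,1])<.8;m=np.polyfit(p[r,0],p[r,1],1);print("slope deg",np.degrees(np.arctan(-m[0])),r.sum())
```

```text
w6 [(np.float64(252.0), np.float64(196.7)), (np.float64(253.0), np.float64(196.0)), (np.float64(254.0), np.float64(195.2)), (np.float64(255.0), np.float64(194.8)), (np.float64(256.0), np.float64(194.1)), (np.float64(257.0), np.float64(193.3)), (np.float64(258.0), np.float64(192.7)), (np.float64(259.0), np.float64(192.0)), (np.float64(260.0), np.float64(191.5)), (np.float64(261.0), np.float64(191.1))]
slope deg 32.38268380070499 10
w7 [(np.float64(252.0), np.float64(196.9)), (np.float64(253.0), np.float64(196.1)), (np.float64(254.0), np.float64(195.3)), (np.float64(255.0), np.float64(194.8)), (np.float64(256.0), np.float64(194.3)), (np.float64(257.0), np.float64(193.4)), (np.float64(258.0), np.float64(193.1)), (np.float64(259.0), np.float64(192.2)), (np.float64(260.0), np.float64(191.7)), (np.float64(261.0), np.float64(191.1))]
slope deg 32.3356612978522 10
w8 [(np.float64(249.0), np.float64(199.8)), (np.float64(252.0), np.float64(197.0)), (np.float64(253.0), np.float64(196.6)), (np.float64(254.0), np.float64(195.9)), (np.float64(255.0), np.float64(195.3)), (np.float64(256.0), np.floa
[... 656 characters left out ...]
at64(262.0), np.float64(190.6)), (np.float64(263.0), np.float64(190.5)), (np.float64(264.0), np.float64(193.3))]
slope deg 26.58368542927766 11
w10 [(np.float64(252.0), np.float64(195.8)), (np.float64(253.0), np.float64(195.2)), (np.float64(254.0), np.float64(194.6)), (np.float64(255.0), np.float64(194.1)), (np.float64(256.0), np.float64(193.7)), (np.float64(257.0), np.float64(192.9)), (np.float64(258.0), np.float64(192.5)), (np.float64(259.0), np.float64(191.9)), (np.float64(260.0), np.float64(191.6)), (np.float64(261.0), np.float64(191.1)), (np.float64(262.0), np.float64(190.6)), (np.float64(263.0), np.float64(191.1)), (np.float64(264.0), np.float64(193.4))]
slope deg 24.978709299125395 11
```

jog_arm(
  motion=[
    [[0, 0, 0, 0, -0.0005, -0.015, 1], [-0.0001, -0.0001, 0, 0, -0.001, -0.03, 1], [-0.0001, -0.0001, 0, 0, -0.0015, -0.045, 1], [-0.0001, -0.0001, 0, 0, -0.0015, -0.045, 1]],
  ],
)

```text
clock: 27.47
position: [0.4921, -0.0854, 0.1304]
ee_rot: [-0.067, 3.14, -0.052]
force: [-0.4, 0.5, 1.5]
width: 0.256
gripper_force: 24.9
```

```bash
cat >> h.py <<'E'
def slope(im):
    a=im.astype(int);sat=(a.max(2)-a.min(2))/np.maximum(a.max(2),1);pts=[]
    for x in range(252,262):
        col=sat[184:206,x];b=np.nonzero(col>.42)[0]
        if len(b)==0: continue
        k=b[0]
        while k+1<len(col) and col[k+1]>.32:k+=1
        if k+1<len(col): pts.append((x,184+k+(col[k]-.32)/(col[k]-col[k+1])))
    p=np.array(pts);m=np.polyfit(p[:,0],p[:,1],1);print("slope",np.degrees(np.arctan(-m[0])).round(2),"rms",(np.polyval(m,p[:,0])-p[:,1]).std().round(2),len(p))
E
python3 -c "
from h import *
avg(12);st()
for i in range(2): slope(get_image('wrist'))
for n in ('w7','w9','w10'): slope(cv2.imread('pics/%s.png'%n))
"
```

```text
avg F,M,tau7 [-0.472  0.152  1.556  0.09   0.057  0.006  0.039] sem [0.129 0.107 0.101 0.009 0.008 0.006 0.017]
t28.07 F [-0.3   0.28  1.52] M [0.063 0.019 0.026] pos [ 0.4918 -0.0853  0.1301] tip-lock mm [ 0.88 -0.72 -3.02] psi -177.6 down [-0.0014  0.033   0.9995] j7 1.79 w 23.41
slope 27.8 rms 0.11 10
slope 28.39 rms 0.12 10
slope 32.34 rms 0.11 10
slope 28.5 rms 0.1 10
slope 27.69 rms 0.09 10
```

jog_arm(
  motion=[
    [[0, 0, -0.0004, 0, 0, 0, 1], [0, 0, -0.0008, 0, 0, 0, 1], [0, 0, -0.0008, 0, 0, 0, 1]],
  ],
)

```text
clock: 28.42
position: [0.4917, -0.0853, 0.1309]
ee_rot: [0.065, -3.14, 0.052]
force: [-0.8, 0.6, 0.1]
width: 0.26
gripper_force: 24.9
```

```bash
python3 -c "
from h import *
avg(6);st()
slope(get_image('wrist'))
"
```

```text
avg F,M,tau7 [-0.315 -0.06   0.734  0.073  0.026 -0.009  0.011] sem [0.183 0.138 0.22  0.01  0.009 0.016 0.001]
t28.72 F [-0.38  0.19  0.79] M [0.084 0.012 0.025] pos [ 0.4917 -0.0853  0.1308] tip-lock mm [ 0.78 -0.67 -2.3 ] psi -177.6 down [-0.0016  0.033   0.9995] j7 1.79 w 23.3
slope 28.18 rms 0.08 10
```

jog_arm(
  motion=[
    [[0, 0, -0.0004, 0, 0, 0, 1], [0, 0, -0.0008, 0, 0, 0, 1], [0, 0, -0.0008, 0, 0, 0, 1]],
  ],
)

```text
clock: 29.02
position: [0.4917, -0.0853, 0.1317]
ee_rot: [0.064, -3.14, 0.052]
force: [0.1, 0.1, 0.2]
width: 0.258
gripper_force: 24.9
```

```bash
python3 -c "
from h import *
avg(6);st()
im=get_image('wrist');slope(im);cv2.imwrite('pics/w11.png',im[:,:,::-1])
"
```

```text
avg F,M,tau7 [ 0.178 -0.423  0.153  0.034  0.024 -0.     0.007] sem [0.196 0.152 0.213 0.02  0.008 0.007 0.001]
t29.32 F [0.86 0.06 0.01] M [ 0.066  0.031 -0.003] pos [ 0.4917 -0.0853  0.1317] tip-lock mm [ 0.78 -0.68 -1.46] psi -177.7 down [-0.0016  0.033   0.9995] j7 1.79 w 23.68
slope 29.13 rms 0.09 10
```

jog_arm(
  motion=[
    [[0, 0, -0.005, 0, 0, 0, 1], [0, 0.0004, -0.015, 0, 0, 0, 1], [-0.01, 0, -0.03, 0, 0, 0, 1], [-0.025, 0, -0.03, 0, 0, 0, 1], [-0.035, 0, -0.03, 0, 0, 0, 1], [-0.035, 0, -0.03, 0, 0, 0, 1], [-0.035, 0, -0.03, 0, 0, 0, 1]],
  ],
)

```text
clock: 29.95
position: [0.5265, -0.0828, 0.1614]
ee_rot: [0.065, -3.139, 0.052]
force: [-0.9, -0.5, -0.2]
width: 0.256
gripper_force: 24.9
```

```bash
cat >> h.py <<'E'
def slotang(P,im,g):
    w=lock(P,np.ascontiguousarray(im),z=.06,g=g)
    hsv=cv2.cvtColor(w,cv2.COLOR_RGB2HSV);m=((hsv[:,:,1]>100)&(hsv[:,:,0]>10)&(hsv[:,:,0]<32)&(hsv[:,:,2]>70)).astype(np.uint8)
    m=cv2.morphologyEx(m,cv2.MORPH_CLOSE,np.ones((60,60)));n,l,stt,ce=cv2.connectedComponentsWithStats(m)
    i=1+stt[1:,4].argmax();c=ce[i];print("brass centre",(np.array(g)+(320-c[::-1])/16e3).round(4),"size mm",(stt[i][2:4]/16).round(1))
    v=cv2.GaussianBlur(w[:,:,:2].mean(2).astype(np.float32),(0,0),6)
    gx=cv2.Sobel(v,cv2.CV_32F,1,0);gy=cv2.Sobel(v,cv2.CV_32F,0,1)
    yy,xx=np.mgrid[:640,:640];k=np.hypot(xx-c[0],yy-c[1])<16*5.5
    J=((gx+1j*gy)[k]**2).sum();a=np.angle(J)/2  # gradient dir in image
    # gradient (gx right,-y ; gy down,-x): world angle of slot
    d=np.array([-np.sin(a),np.cos(a)]);az=np.degrees(np.arctan2(-d[0],-d[1]))%180
    print("slot az",az.round(1),"coh",abs(J)/(abs(gx+1j*gy)[k]**2).sum())
    # profile along angles: ASCII of v
    s=cv2.resize(v[int(c[1])-144:int(c[1])+144,int(c[0])-144:int(c[0])+144],(18,18),interpolation=cv2.INTER_AREA)
    print("\n".join(" ".join("%3d"%q for q in r) for r in s))
E
python3 - <<'E'
from h import *
st()
P=camera_params("wrist");im=get_image("wrist");cv2.imwrite("pics/w12.png",im[:,:,::-1]);print(proj("wrist",[[*LOCK,.06]],P))
slotang(P,im,LOCK)
E
```

```text
t29.95 F [-0.87 -0.47 -0.22] M [ 0.043 -0.002  0.011] pos [ 0.5265 -0.0828  0.1614] tip-lock mm [35.46  1.78 28.25] psi -177.6 down [-0.0025  0.0332  0.9994] j7 1.78 w 23.53
[[258.24859634 150.6226206 ]]
brass centre [ 0.4935 -0.0836] size mm [15.9 16.2]
slot az 113.4 coh 0.47634482
140 107  87  77  76  78  82  83  85  87  86  82  75  73  75  76 100 150
 94  76  76  78  86 110 132 134 136 137 135 119  96  83  76  74  82 107
 78  77  81 101 128 156 176 175 175 174 173 163 146 122  91  76  75  79
 75  78  96 134 161 171 179 179 179 179 179 178 174 159 122  87  75  74
 75  84 121 157 158 159 175 178 177 176 173 171 168 158 135 104  80  74
 76 100 146 172 167 162 170 172 169 164 156 149 144 136 127 115  90  74
 83 119 163 173 166 159 154 152 149 143 134 127 125 124 122 118  99  79
 91 126 155 156 148 136 129 127 127 126 126 125 127 128 127 124 108  84
 98 121 130 131 130 126 124 127 128 129 130 130 133 135 136 131 112  86
103 120 126 127 129 130 130 131 132 131 132 138 148 155 157 150 127  93
100 123 132 133 134 135 132 130 128 125 127 145 172 180 178 170 147 100
 92 117 134 139 143 144 131 124 123 124 127 151 181 186 176 161 138  95
 82 102 123 135 141 141 130 126 128 131 133 151 176 181 175 158 121  84
 76  84 101 121 131 132 132 132 132 133 136 150 173 178 172 144  98  75
 75  75  87 111 128 133 134 135 134 134 136 150 170 170 148 108  82  75
 75  74  78  91 108 122 130 133 136 135 135 142 153 139 102  80  76  79
 79  73  74  76  82  94 107 120 126 126 124 117 109  94  79  76  74  79
 96  76  73  73  74  76  81  89  94  92  90  84  80  77  76  76  78  90
```

Run:
```python
from h import *
import pickle
P=pickle.load(open("P5.pkl","rb"));im=cv2.imread("pics/w5.png")[:,:,::-1]
slotang(P,im,LOCK)
# fine: edge line fit in current picture
P=camera_params("wrist");im=get_image("wrist");w=lock(P,np.ascontiguousarray(im),z=.06,g=(.4935,-.0836))
for name,ww in (("now",w),("w5",lock(pickle.load(open("P5.pkl","rb")),np.ascontiguousarray(cv2.imread("pics/w5.png")[:,:,::-1]),z=.06,g=LOCK))):
    v=cv2.GaussianBlur(ww[:,:,:2].mean(2).astype(np.float32),(0,0),5)
    yy,xx=np.mgrid[:640,:640];best=[]
    for az in range(0,180,2):
        a=np.radians(az);d=((320-yy)*-np.sin(a)+(320-xx)*np.cos(a))/16.;r=np.hypot(xx-320,yy-320)/16
        k=(r<6.5)&(abs(d)<4);b=np.digitize(d[k],np.arange(-4,4,.25));mu=np.bincount(b,v[k],40)/np.maximum(np.bincount(b,minlength=40),1);best.append(((v[k]-mu[b]).var(),az))
    print(name,sorted(best)[:6])
```

```text
brass centre [ 0.4936 -0.0836] size mm [16.2 16.2]
slot az 31.0 coh 0.7900348
 92  82  83  81  81  83  90  99  99  94  92  89  82  77  77  81  95 137
 81  84  82  80  88  99 116 128 129 128 133 131 110  89  80  77  78 101
 82  82  82  91 109 123 131 133 143 158 170 171 154 127  99  80  77  83
 82  83  94 110 124 133 135 129 138 162 178 182 181 166 126  88  80  84
 80  90 117 130 131 134 137 132 132 152 172 181 184 176 147 108  91 103
 82 108 149 159 151 142 137 134 130 140 163 178 182 180 172 146 114 113
 90 131 174 183 175 159 147 142 134 134 153 173 181 183 183 172 135 105
 96 140 178 185 183 174 167 161 143 131 140 164 177 182 182 172 139 101
 94 141 177 184 185 181 177 170 149 131 134 153 172 181 182 171 134  94
 93 145 179 184 184 182 177 172 160 143 135 144 164 177 183 177 140  95
 93 148 179 183 184 183 179 176 173 163 149 139 151 172 182 176 138  93
 90 137 171 181 183 184 182 178 178 178 160 135 140 165 181 173 129  84
 86 118 161 180 183 183 184 180 175 177 161 136 134 155 175 164 116  76
 82 100 140 172 182 183 183 182 176 175 167 150 138 144 151 135  97  74
 80  81 105 149 174 182 185 184 180 177 177 167 143 125 112  95  81  76
 80  78  84 111 146 172 182 180 179 175 168 151 120  97  86  81  78  78
 81  79  79  87 104 127 142 143 148 148 131 106  87  79  77  78  77  84
 93  83  81  82  83  88  92  91  95  97  90  80  76  78  76  77  86 110
now [(np.float64(131.87398188360305), 108), (np.float64(131.97865721176083), 106), (np.float64(134.1912739619323), 110), (np.float64(135.20356696320866), 104), (np.float64(138.5976422667875), 112), (np.float64(141.79836933097502), 102)]
w5 [(np.float64(139.13855791377924), 40), (np.float64(139.18069747858522), 38), (np.float64(141.05269681073332), 36), (np.float64(141.25097184021172), 42), (np.float64(144.81412615599675), 34), (np.float64(145.70709844092883), 44)]
```

The slot now lies at about 105°, against about 25.5° at the start. That is about 1.39 rad, which agrees with the stop torque I felt. The lock is at its stop, so I'm returning the driver.

jog_arm(
  motion=[
    [[0, -0.001, -0.02, 0, 0.003, 0.1, 1], [0.005, -0.01, -0.04, 0, 0.007, 0.22, 1], [0.01, -0.03, -0.055, 0, 0.011, 0.34, 1], [0.02, -0.05, -0.055, 0, 0.015, 0.46, 1], [0.03, -0.075, -0.055, 0, 0.019, 0.58, 1], [0.035, -0.1, -0.055, 0, 0.023, 0.7, 1], [0.04, -0.12, -0.055, 0, 0.027, 0.82, 1], [0.045, -0.14, -0.055, 0, 0.031, 0.94, 1], [0.05, -0.15, -0.055, 0, 0.035, 1.06, 1], [0.05, -0.15, -0.055, 0, 0.038, 1.15, 1]],
  ],
)

```text
clock: 30.88
position: [0.4805, -0.236, 0.2217]
ee_rot: [-1.66, -2.644, 0.047]
force: [-0.6, 0.1, -1.0]
width: 0.257
gripper_force: 24.9
```

```bash
python3 -c "
from h import *
st();tool([.4502,-.3447,.215])
"
```

```text
t30.88 F [-0.64  0.06 -1.  ] M [-0.085 -0.025 -0.01 ] pos [ 0.4805 -0.236   0.2217] tip-lock mm [  -9.88 -155.9    88.54] psi 115.8 down [-3.000e-04  3.560e-02  9.994e-01] j7 1.03 w 23.66
shift tool [-0.0847 -0.0743  0.0093] mat [[-0.4349, 0.8999, -0.0322], [0.9005, 0.4346, -0.0152], [0.0003, -0.0356, -0.9994]] pos [ 0.4805 -0.236   0.2217] j [-0.204  0.328  0.722  1.787 -0.205  1.135  1.033] t 30.8833
```

jog_arm(
  motion=[
    [[-0.01, -0.009, 0, 0, 0.004, 0.12, 1], [-0.02, -0.018, 0, 0, 0.008, 0.24, 1], [-0.03, -0.027, 0, 0, 0.012, 0.36, 1], [-0.04, -0.036, 0.003, 0, 0.016, 0.48, 1], [-0.05, -0.045, 0.006, 0, 0.02, 0.6, 1], [-0.06, -0.054, 0.009, 0, 0.024, 0.72, 1], [-0.07, -0.063, 0.009, 0, 0.029, 0.84, 1], [-0.08, -0.07, 0.009, 0, 0.033, 0.96, 1], [-0.085, -0.074, 0.009, 0, 0.037, 1.08, 1], [-0.085, -0.074, 0.009, 0, 0.04, 1.148, 1]],
  ],
)

```text
clock: 31.72
position: [0.4526, -0.3434, 0.2149]
ee_rot: [-2.817, -1.315, 0.024]
force: [-0.5, 0.1, -1.5]
width: 0.256
gripper_force: 24.9
```

jog_arm(
  motion=[
    [[0, 0, 0, 0, 0, 0, 1], [0, 0, 0, 0, 0, 0, 1]],
  ],
)

```text
clock: 31.88
position: [0.4537, -0.3416, 0.2147]
ee_rot: [-2.809, -1.331, 0.023]
force: [-0.2, 0.1, -0.7]
width: 0.257
gripper_force: 24.9
```

Run:
```python
from h import *
s,r,t=st();tool([.4502,-.3447,.21])
P=camera_params("wrist");im=get_image("wrist");cv2.imwrite("pics/w13.png",im[:,:,::-1])
print("tip",t.round(4));print(proj("wrist",[t,[.45,-.3488,.062]],P).round(1))
a=im.astype(int)
x0,y0=232,150
print("    "+" ".join("%3d"%x for x in range(x0,x0+44)))
for y in range(y0,y0+56): print(y," ".join(("  R" if a[y,x,0]>2*a[y,x,1] else " ww" if a[y,x,0]-a[y,x,2]>60 else " dd" if a[y,x,0]-a[y,x,2]>35 else "%3d"%(a[y,x].sum()//3)) for x in range(x0,x0+44)))
```

```text
t31.88 F [-0.2   0.06 -0.69] M [-0.141  0.099 -0.017] pos [ 0.4537 -0.3416  0.2147] tip-lock mm [ -40.38 -263.63   81.6 ] psi 50.7 down [-8.000e-04  3.640e-02  9.993e-01] j7 0.31 w 23.61
shift tool [-0.0046 -0.0006  0.0048] mat [[0.6331, 0.7736, -0.0277], [0.7741, -0.6326, 0.0236], [0.0008, -0.0364, -0.9993]] pos [ 0.4537 -0.3416  0.2147] j [-0.113  0.487  0.998  1.717 -0.428  1.216  0.314] t 31.8833
tip [ 0.4535 -0.3455  0.1416]
[[258.9 194.8]
 [259.5 178.1]]
    232 233 234 235 236 237 238 239 240 241 242 243 244 245 246 247 248 249 250 251 252 253 254 255 256 257 258 259 260 261 262 263 264 265 266 267 268 269 270 271 272 273 274 275
150 153 152 149 150 151 150 152 150 150 149 150 149 152 150 148 121  79  81  dd  dd  ww  ww  ww  ww  ww  ww  ww  ww  ww  ww  ww  ww  ww  ww  ww  ww  ww  ww  ww  ww  dd  72  64  64
151 152 151 150 149 151 150 151 153 152 151 150 150 149 151 134  90  77  dd  dd  ww  ww  ww  ww  ww  ww  ww  ww  ww  ww  ww  ww  ww  ww  ww  ww  ww  ww  ww  ww  ww  dd  dd  dd  dd
152 151 151 149 150 150 148 150 152 152 152 153 150 152 142 104  74  dd  dd  dd  ww  ww  ww  ww
[... 8924 characters left out ...]
 147 150 149 147 149 149 146 149 150 149 146 134  dd  dd  ww   R   R   R   R   R   R   R   R   R   R   R  ww  ww  ww  ww  ww  ww  ww  ww  dd 191 193 192 191 193
203 148 151 148 150 150 150 149 148 148 149 148 149 133 125  dd  dd   R   R   R   R   R   R   R   R   R   R   R   R   R   R   R   R  ww  ww  ww  ww  ww  dd 190 194 193 193 193 191
204 149 149 149 148 149 148 148 150 147 147 148 140  dd  dd  ww   R   R   R   R   R   R   R   R   R   R   R   R   R   R   R   R   R   R  ww  ww  ww  dd 188 194 193 195 193 192 193
205 149 149 149 151 149 150 151 151 150 145 141  dd  dd   R   R   R   R   R   R   R   R   R   R   R   R   R   R   R   R   R   R   R   R   R   R  ww  ww 185 194 194 194 194 192 192
```

jog_arm(
  motion=[
    [[-0.003, 0.001, 0, 0, 0, 0, 1], [-0.0044, 0.0016, 0, 0, 0, 0, 1], [-0.0044, 0.0016, 0, 0, 0, 0, 1], [-0.0044, 0.0025, 0.025, 0, 0, 0, 1], [-0.0044, 0.0034, 0.05, 0, 0, 0, 1], [-0.0044, 0.004, 0.07, 0, 0, 0, 1], [-0.0044, 0.0042, 0.074, 0, 0, 0, 1], [-0.0044, 0.0042, 0.074, 0, 0, 0, 1]],
  ],
)

```text
clock: 32.6
position: [0.4521, -0.3458, 0.1401]
ee_rot: [-2.809, -1.329, 0.025]
force: [-0.0, -0.3, -0.8]
width: 0.256
gripper_force: 24.9
```

Run:
```python
from h import *
s,r,t=st((-.0036,.0038,.073));print("tip",t.round(4))
P=camera_params("wrist");im=get_image("wrist");cv2.imwrite("pics/w14.png",im[:,:,::-1])
print(proj("wrist",[t,[.4507,-.3494,.062]],P).round(1))
a=im.astype(int)
x0,y0=240,176
print("    "+" ".join("%3d"%x for x in range(x0,x0+38)))
for y in range(y0,y0+28): print(y," ".join(("  R" if a[y,x,0]>2*a[y,x,1] else " ww" if a[y,x,0]-a[y,x,2]>60 else " dd" if a[y,x,0]-a[y,x,2]>35 else "%3d"%(a[y,x].sum()//3)) for x in range(x0,x0+38)))
```

```text
t32.60 F [-0.   -0.28 -0.76] M [-0.116  0.075 -0.053] pos [ 0.4521 -0.3458  0.1401] tip-lock mm [ -43.27 -267.36    7.04] psi 50.6 down [-3.000e-04  3.760e-02  9.993e-01] j7 0.38 w 23.56
tip [ 0.4506 -0.3493  0.067 ]
[[257.6 195.2]
 [257.8 193.6]]
    240 241 242 243 244 245 246 247 248 249 250 251 252 253 254 255 256 257 258 259 260 261 262 263 264 265 266 267 268 269 270 271 272 273 274 275 276 277
176  ww  ww  ww  ww  ww  ww  ww  ww  ww  ww  ww  ww  ww  ww  ww  ww  ww  ww  ww  ww  ww  ww  ww  ww  ww  ww  ww  ww  ww  ww  ww  ww  ww  ww  ww  ww  ww  ww
177  ww  ww  ww  ww  ww  ww  ww  ww  ww  ww  ww  ww  ww  ww  ww  ww  ww  ww  ww  ww  ww  ww  ww  ww  ww  ww  ww  ww  ww  ww  ww  ww  ww  ww  ww  ww  ww  ww
178  ww  ww  ww  ww  ww  ww  ww  ww  ww  ww  ww  ww  ww  ww  ww  ww  ww  ww  ww  ww  ww  ww  ww  ww  ww  ww  ww  ww  ww  ww  ww  ww  ww  ww  ww  ww  ww  ww
179  ww  ww  ww  ww  ww  ww  ww  ww  ww  ww  ww  ww  ww  ww  ww  ww  ww  ww  ww  ww  ww  ww  ww  ww  ww  ww  ww  ww  ww  ww  ww  ww  ww  ww  ww  ww  ww  ww
180  ww  ww  ww  ww  ww  ww  ww  ww  ww  ww  ww  ww  ww  ww  ww  ww  ww 
[... 2971 characters left out ...]
 140 141 144 115  dd  dd  dd  ww  ww  ww  ww  ww  ww  ww  ww  ww  ww  ww  ww
200  ww  ww  ww  ww  ww  ww  ww  ww  dd  ww  ww  ww  dd  dd  dd 101 112 120 124 139 141 143 115  dd  dd  ww  ww  ww  ww  ww  ww  ww  ww  ww  ww  ww  ww  ww
201  ww  ww  ww  ww  ww  ww  ww  ww  ww  ww  ww  ww   R   R   R  ww  ww  ww  ww  ww  dd  dd  dd  dd  ww  ww  ww  ww  ww  ww  ww  ww  ww  ww  ww  ww  ww  ww
202  ww  ww  ww  ww  ww  ww  ww  ww  ww  ww  ww   R   R   R   R   R   R   R   R   R   R   R   R  ww  ww  ww  ww  ww  ww  ww  ww  ww  ww  ww  ww  ww  ww  ww
203  ww  ww  ww  ww  ww  ww  ww  ww   R   R   R   R   R   R   R   R   R   R   R   R   R   R   R   R  ww  ww  ww  ww  ww  ww  ww  ww  ww  ww  ww  ww  ww  ww
```

jog_arm(
  motion=[
    [[-0.0003, 0.0004, 0.01, 0, 0, 0, 1], [-0.0003, 0.0008, 0.02, 0, 0, 0, 1], [-0.0003, 0.0012, 0.03, 0, 0, 0, 1], [-0.0003, 0.0015, 0.04, 0, 0, 0, 1], [-0.0003, 0.0019, 0.05, 0, 0, 0, 1], [-0.0003, 0.0021, 0.056, 0, 0, 0, 1], [-0.0003, 0.0021, 0.056, 0, 0, 0, 1]],
  ],
)

```text
clock: 33.23
position: [0.452, -0.346, 0.0833]
ee_rot: [-2.809, -1.328, 0.025]
force: [-1.0, 0.8, -0.5]
width: 0.256
gripper_force: 24.9
```

```bash
python3 -c "
from h import *
avg(4);st((-.0036,.0038,.073))"
```

```text
Traceback (most recent call last):
  File "h.py", line 31, in avg
    for i in range(n): get_image("top");s=observe();A.append(np.r_[s["force"],s["ft_torque"],s["joint_efforts"][-1]])
                       ~~~~~~~~~^^^^^^^
ValueError: 200 camera calls are used up
```

jog_arm(
  motion=[
    [[0, 0.0001, 0.001, 0, 0, 0, 1], [0, 0.0001, 0.002, 0, 0, 0, 1], [0, 0.0001, 0.003, 0, 0, 0, 1], [0, 0.0001, 0.003, 0, 0, 0, 1]],
  ],
)

```text
clock: 33.72
position: [0.4527, -0.3466, 0.0819]
ee_rot: [-2.811, -1.329, 0.022]
force: [-0.1, 0.1, -0.2]
width: 0.254
gripper_force: 24.9
```

jog_arm(
  motion=[
    [[0, 0, 0, 0, 0, 0, 1]],
  ],
)

```text
clock: 33.8
position: [0.4527, -0.3467, 0.082]
ee_rot: [-2.811, -1.329, 0.022]
force: [0.2, 0.2, -1.4]
width: 0.255
gripper_force: 24.9
```

```bash
python3 -c "
from h import *
s,r,t=st((-.0036,.0038,.073));print(t, s['joint_efforts'].round(2),s['joints'].round(3))"
```

```text
t33.80 F [ 0.23  0.25 -1.38] M [-0.12   0.069  0.026] pos [ 0.4527 -0.3467  0.082 ] tip-lock mm [ -42.52 -268.3   -51.09] psi 50.6 down [-7.000e-04  3.520e-02  9.994e-01] j7 0.44 w 23.46
[ 0.45137935 -0.35020133  0.00891395] [-0.000e+00 -6.015e+01  1.567e+01 -2.313e+01  4.000e-02  2.700e-01
  1.000e-02] [-0.013  0.631  0.874  1.86  -0.579  0.968  0.44 ]
```

jog_arm(
  motion=[
    [[0, 0, 0.001, 0, 0, 0, 1], [0, 0, 0.002, 0, 0, 0, 1], [0, 0, 0.002, 0, 0, 0, 1], [0, 0, 0.002, 0, 0, 0, 1]],
  ],
)

```text
clock: 34.13
position: [0.4525, -0.3466, 0.0799]
ee_rot: [-2.811, -1.329, 0.023]
force: [0.2, 0.5, -0.1]
width: 0.256
gripper_force: 24.9
```

```bash
python3 -c "
from h import *
s,r,t=st((-.0036,.0038,.073));print(t, s['joint_efforts'].round(2),s['joints'].round(3))"
```

```text
t34.13 F [ 0.24  0.55 -0.14] M [-0.19   0.092  0.035] pos [ 0.4525 -0.3466  0.0799] tip-lock mm [ -42.71 -268.25  -53.22] psi 50.6 down [-6.000e-04  3.540e-02  9.994e-01] j7 0.44 w 23.55
[ 0.45119075 -0.3501548   0.00677635] [-1.000e-02 -6.027e+01  1.568e+01 -2.300e+01  4.000e-02  2.700e-01
  1.000e-02] [-0.011  0.633  0.872  1.862 -0.582  0.964  0.442]
```

jog_arm(
  motion=[
    [[0, 0, 0.0005, 0, 0, 0, 1], [0, 0, 0.001, 0, 0, 0, 1], [0, 0, 0.001, 0, 0, 0, 1]],
  ],
)

```text
clock: 34.38
position: [0.4526, -0.3468, 0.0794]
ee_rot: [-2.811, -1.329, 0.022]
force: [-0.8, 2.0, 4.4]
width: 0.259
gripper_force: 24.9
```

jog_arm(
  motion=[
    [[0, 0, 0, 0, 0, 0, 1]],
  ],
)

```text
clock: 34.47
position: [0.4526, -0.3468, 0.0794]
ee_rot: [-2.811, -1.329, 0.022]
force: [-1.7, 1.4, 4.9]
width: 0.258
gripper_force: 24.9
```

jog_arm(
  motion=[
    [[0, 0, -0.0005, 0, 0, 0, 1], [0, 0, -0.0005, 0, 0, 0, 0.45], [0, 0, -0.0005, 0, 0, 0, 0.4], [0, 0, -0.0005, 0, 0, 0, 0.35], [0, 0, -0.0005, 0, 0, 0, 0.3], [0, 0, -0.0005, 0, 0, 0, 0.2], [0, 0, -0.0005, 0, 0, 0, 0.1], [0, 0, -0.0005, 0, 0, 0, 0], [0, 0, -0.0005, 0, 0, 0, 0], [0, 0, -0.0005, 0, 0, 0, 0]],
  ],
  force=5,
)

```text
clock: 35.3
position: [0.4526, -0.3466, 0.0794]
ee_rot: [-2.811, -1.329, 0.022]
force: [-0.1, 0.6, 0.2]
width: 0.5
gripper_force: 0.0
```

```bash
python3 -c "
from h import *
s,r,t=st()"
```

```text
t35.30 F [-0.11  0.62  0.23] M [-0.111  0.09  -0.024] pos [ 0.4526 -0.3466  0.0794] tip-lock mm [ -41.44 -268.69  -53.69] psi 50.6 down [-7.000e-04  3.530e-02  9.994e-01] j7 0.44 w 45.96
```

jog_arm(
  motion=[
    [[0, -0.0003, -0.01, 0, 0, 0, 0], [0, -0.001, -0.03, 0, 0, 0, 0], [0, -0.0021, -0.06, 0, 0, 0, 0], [0, -0.0032, -0.09, 0, 0, 0, 0], [0, -0.0042, -0.12, 0, 0, 0, 0], [0, -0.0053, -0.15, 0, 0, 0, 0], [0, -0.0053, -0.15, 0, 0, 0, 0], [0, -0.0053, -0.15, 0, 0, 0, 0]],
  ],
)

```text
clock: 35.97
position: [0.4531, -0.3476, 0.2317]
ee_rot: [-2.814, -1.33, 0.019]
force: [0.1, 0.5, -0.5]
width: 0.498
gripper_force: 0.0
```

```bash
python3 -c "
from h import *
s,r,t=st();sign_off()"
```

```text
t35.97 F [ 0.05  0.51 -0.45] M [-0.141  0.116  0.001] pos [ 0.4531 -0.3476  0.2317] tip-lock mm [ -40.66 -269.79   98.61] psi 50.6 down [-0.0014  0.0316  0.9995] j7 0.31 w 45.8
the job is handed in; nothing more can be done
```

The job is handed in at 36 s: by camera the lock turned about 1.39 rad (roughly ±0.05) anticlockwise, which matches its stop. The blade slipped out of the slot once while I pressed at the stop, at about 0.07 N m by the averaged readings. The screwdriver is back in its hole, but that rests on contact force alone because the 200 camera calls were used up before I could look.

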